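# Change over the light-exposure chest and set it running

## Task

Change over the light-exposure chest for the next run: take every finished sample bottle (orange cap) out and stand it upright in the white solvent tray, and stand every waiting bottle (blue cap) upright on the chest floor. Only then press the knee of the locked folding lid stay to break it, never forcing the lid against it, and lower the lid gently until it is fully shut. With the lid shut, turn the red isolator handle fully to ON, and leave the other things on the bench where they are.

Things in the scene. Friction and masses are not known exactly. Their poses are not given: they have to be found in the camera images.
- chest: The white open-topped light-exposure chest, fixed to the bench but standing elsewhere and turned a little each time. Outside 240 mm (its x) by 220 mm (its y) by 115 mm high, walls 6 mm, inner floor 14 mm above the bench, so the inside is 228 by 208 mm. Origin: centre of its underside, z up. The lid's hinge runs along its -y rim; the lid stay is on the outside of its -x end wall.
- lid (a joint): Lid angle in rad: 0 = fully open on the locked stay (85 degrees up from shut), growing as it is lowered, 1.48 = fully shut. 0.5 kg, stiff hinge: once the stay is broken it stays about where it is left; 3 to 10 N near its front edge moves it (most at first), so it must be brought down all the way and pressed home. It cannot be lowered while the stay is locked.
- lid_hinge (a point): On the hinge line, at the middle of the lid's length and at the level of its underside (the chest's rim, 115 mm up). The frame turns with the lid: its x runs along the hinge (as the chest's x), its y from the hinge across the lid to the front edge, its z out of the lid's outer face. The lid is 240 mm (x) by 222 mm (y) and 24 mm thick, hollow underneath with lamp tubes.
- lid_front (a point): On the lid's outer face at the middle of its front edge: 222 mm from the hinge line and 24 mm out. When the lid is open it is the lid's top, about 335 mm up.
- stay (a joint): Fold of the stay's knee in rad: 0 = locked straight (just past dead centre, on its stop), about 0.08 = dead centre, above that the stay is broken and folds on (about 2.85 when the lid is shut). Pressing the knee with about 3 to 6 N breaks it; it stays as folded as it is left. Broken for certain above 0.35.
- stay_knee (a point): Centre of the red barrel on the stay's knee: 18 mm across, 34 mm long along chest x, this point 21 mm outside the -x end wall, 153 mm up with the lid open. Two flat steel arms in an upright plane: the lower (81 mm) pivots on the end wall at chest x -128, y 50, z 100 mm, the upper (124 mm) goes from knee to lid. To break it, push the knee square to the arms: to chest -y and -z, about 38 deg off straight down.
- isolator (a joint): Isolator handle in rad: 0 = OFF detent, 1.57 = ON detent, a quarter turn clockwise seen from above. Sprung: it resists (about 0.15 N m) up to half way, then snaps on to the next detent.
- isolator_grip (a point): On the handle's axis, 91 mm above the bench, in the upper half of the red bar grip, which is 56 mm long (this frame's x), 14 mm thick (its y) and spans 70 to 104 mm above the bench, on a collar 46 mm across. Frame turns with the handle, z up.
- isolator_box: The isolator's grey enclosure, 80 x 80 x 58 mm with a yellow plate on top, fixed to the bench. Origin: centre of its underside. At OFF the handle lies along its x (black dot), at ON along its y (green dot).
- tray: White solvent tray for the finished bottles, fixed; 140 mm (x) by 200 mm (y), 30 mm high, walls 4 mm, floor top 4 mm up. Origin: centre of its underside, z up.
- fresh1: Waiting sample, BLUE cap; stands on the bench at the robot's left, or is absent. Wide-mouth glass sample bottle, about 0.14 kg: body 54 mm across up to 43 mm height, sloping in to a neck 28 mm across, then a screw cap 33 mm across from 60 to 86 mm height (its top). Origin: centre of the underside, z along the bottle.
- fresh2: Waiting sample, BLUE cap; stands on the bench at the robot's left, or is absent. Wide-mouth glass sample bottle, about 0.14 kg: body 54 mm across up to 43 mm height, sloping in to a neck 28 mm across, then a screw cap 33 mm across from 60 to 86 mm height (its top). Origin: centre of the underside, z along the bottle.
- fresh3: Waiting sample, BLUE cap; stands on the bench at the robot's left, or is absent. Wide-mouth glass sample bottle, about 0.14 kg: body 54 mm across up to 43 mm height, sloping in to a neck 28 mm across, then a screw cap 33 mm across from 60 to 86 mm height (its top). Origin: centre of the underside, z along the bottle.
- fresh4: Waiting sample, BLUE cap; stands on the bench at the robot's left, or is absent. Wide-mouth glass sample bottle, about 0.14 kg: body 54 mm across up to 43 mm height, sloping in to a neck 28 mm across, then a screw cap 33 mm across from 60 to 86 mm height (its top). Origin: centre of the underside, z along the bottle.
- done1: Finished sample, ORANGE cap; stands in the chest at the start, or is absent. Wide-mouth glass sample bottle, about 0.14 kg: body 54 mm across up to 43 mm height, sloping in to a neck 28 mm across, then a screw cap 33 mm across from 60 to 86 mm height (its top). Origin: centre of the underside, z along the bottle.
- done2: Finished sample, ORANGE cap; stands in the chest at the start, or is absent. Wide-mouth glass sample bottle, about 0.14 kg: body 54 mm across up to 43 mm height, sloping in to a neck 28 mm across, then a screw cap 33 mm across from 60 to 86 mm height (its top). Origin: centre of the underside, z along the bottle.
- amber: Bystander: amber reagent bottle, 64 mm across, 140 mm tall, white cap. Leave alone.
- beaker: Bystander: small glass beaker, 60 mm across, 75 mm tall. Leave alone.
- tip_box: Bystander: blue pipette-tip box, 80 x 110 x 57 mm. Leave alone.
Not all that is in view belongs to the job. What is shaped like the fresh3 but black or brown is not meant.

How it is judged:
By the outcome, as a careful person would: the job done as asked, in the order asked, and still so for the second after the job is handed in, with the robot touching nothing.
Of fresh1, fresh2, fresh3, fresh4 only 3 to 4 are there at a start; the rules pass over those that are not, and their reading is None.
Of done1, done2 only 1 to 2 are there at a start; the rules pass over those that are not, and their reading is None.
At some moment in a run one of fresh1, fresh2, fresh3, fresh4, done1, done2 may be knocked a few centimetres aside while the robot is not near it.
It also fails if it takes over 210 s, if anything falls off the work surface, if the arm or the gripper's body presses on something with over 40 N, if the wrist force passes 120 N, or if a joint passes its speed limit or range.

## Robot

A 6-joint arm with a two-finger parallel gripper is mounted at the origin on the work surface. World frame = base frame: x ahead of the robot, y to its left, z up, the work surface at z = 0. Lengths are in m, angles in rad, forces in N, time in s.
With the tool pointing down it reaches from about 0.35 to 0.875 m from the base axis. Payload 4.2 kg.
Tool frame: the origin (TCP) lies on the centre line of the jaws, within the pads' length; the fingertips stand 22 mm ahead of it and the grasp point (between the pads) lies 3 mm ahead of it; z points along the fingers, y is the direction in which the jaws open and shut (so a half turn about z gives the same grasp; the last joint's range is limited). The gripper opens to 85 mm and grips with 20 to 120 N. Pads are 22 mm wide; open, the fingers measure 114 mm over their backs; the gripper's body (76 mm by 85 mm) begins 54 mm behind the grasp point. The pads swing forward as they close: fully open they stand 13 mm farther back than shut.
Start: joints at [-1.04, 0.385, 0.008, 0, -1.194, -0.259], TCP at [0.168, -0.602, 0.253] pointing down, gripper open.
Joint ranges: [-3.14, 3.14], [-1.21, 2.06], [-1.07, 1.41], [-3.16, 2.05], [-2.99, -0.16], [-3.1, 3.1]. Speed limits (rad/s): [2.79, 2.79, 3.14, 3.14, 3.14, 3.14].

## Interface

Orientations are given as a unit quaternion [x, y, z, w].
In Python, from rig import read_state, viewer, bot gives the robot as it stands. The module is installed in compiled form; this text tells all that it offers.
- The arm moves only by the shell command python3 -m handwheel 'ROWS' [FORCE]. ROWS is JSON, one flat list of numbers, 5 for each row, row after row: the shift along the world's x, y, z in units of 0.1 m (1.0 is 0.1 m), then the turn about the world's z in units of 180 degrees (1.0 is 180 degrees), then the opening in per cent of the stroke, from 0 (shut) to 100 (fully open). In form: [tx, ty, tz, yaw, jaw, tx, ty, tz, yaw, jaw, ...]. A call has 1 to 8 rows; each row shifts and turns the commanded pose from where the row before left it; what a row does not reach is not made up. A row lasts 1/8 s, in which the tool goes at most 62.5 mm and 10.7 degrees, less where a joint would pass 70% of its speed; a pose out of reach is approached as far as the arm can. A call with a number of a shift or a turn outside -1 to 1 is refused whole. A call with a gripper value outside its range is refused whole. The fingers move at their own pace and stop on an object; FORCE is the grip in N (left out, the last holds). Time passes only in rows, so rows that do not move let the fingers close. It gives the time, the measured TCP pose, the force and the opening at its end, in the units of the state.
- read_state(): the state, without advancing time (a new reading comes with each control period).
- viewer.camera(name): name is "scene" or "top"; returns (picture, depth): 420x560x3 uint8, blue, green, red; 420x560 float32, m along the optical axis (not along the pixel's ray), 0 where there is no reading.
- viewer.calibration(name): a dict with "mtx" (3x3 intrinsics, pixels), "k1" (the pictures are not rectified: a ray, as slopes to the right and down, at radius r is drawn at 1 + k1 r^2 times it, then the intrinsics apply), "xyz" and "attitude" of the camera in the world. Camera axes: x right, y down, z forward; pixel columns grow to the right and rows downward; lengths in m; the calibration is good to about 2 mm. A picture is of the moment at which its call begins. calibration takes no time and is no camera call.
- bot.sign_off(): hands the job in, once; it reports no verdict.
The state is a dict: "t": time; "joint_positions": joint angles; "qd": joint speeds; "joint_torque": joint torques, N m; "ee_pos": TCP position; "tool_rot": TCP orientation; "force": force on the tool from outside, world axes, zero at the start; "torque": the same for the moment, N m; "width": finger opening in m.
Only numpy, scipy, OpenCV 4.12 (cv2) and the standard library are available. Lean on these libraries where they do the work, as an engineer would, in place of code of your own. Each camera call takes 0.05 s, during which the arm holds its last target.

## Working session

There is one attempt and no reset: what is moved stays moved. The work goes in short steps, Python scripts to look and compute and a shell command to move; the robot and the scene stay as the last step left them, time stands still between calls to the robot, and variables do not carry over. Pictures are saved under pics/ and viewed, and the job is handed in when it is done.

```bash
mkdir -p pics; python3 - <<'E'
from rig import read_state, viewer, bot
import cv2
for n in("scene","top"):
    p,d=viewer.camera(n); cv2.imwrite(f"pics/{n}0.png",p); c=viewer.calibration(n); print(n,c)
print(read_state())
E
```

```text
scene {'mtx': array([[513.49847235,   0.        , 273.58098341],
       [  0.        , 513.49847235, 208.87786838],
       [  0.        ,   0.        ,   1.        ]]), 'k1': -0.033819396264101104, 'xyz': array([1.47612441, 0.46252286, 1.43709351]), 'attitude': array([ 0.5122324 ,  0.78762106, -0.28930711, -0.1832278 ])}
top {'mtx': array([[399.07000672,   0.        , 285.41582538],
       [  0.        , 399.07000672, 211.76317866],
       [  0.        ,   0.        ,   1.        ]]), 'k1': -0.06435412140921964, 'xyz': array([0.34215502, 0.03154131, 1.28581832]), 'attitude': array([-0.69871461,  0.70853332, -0.07142873,  0.06838397])}
{'t': 0.1, 'joint_positions': array([-1.04040651e+00,  3.85469802e-01,  6.76161460e-03, -4.15781625e-04,
       -1.19397457e+00, -2.58576075e-01]), 'qd': array([-0.0011286 ,  0.00011191,  0.00390661,  0.00096279,  0.00012105,
       -0.00099429]), 'joint_torque': array([ 9.41849466e-04, -3.93320203e+01,  1.88929635e+01,  4.19792801e+00,
       -2.57696222e-03,  1.60909519e-05]), 'ee_pos': array([ 0.16767437, -0.60159961,  0.25233938]), 'tool_rot': array([-1.35412842e-01,  9.90788794e-01,  9.45038330e-04, -1.84115653e-04]), 'force': array([ 0.52240843,  0.74416993, -0.59224144]), 'torque': array([-0.03572825,  0.03719639,  0.03929711]), 'width': 0.08549640069687191}
```

View pics/scene0.png

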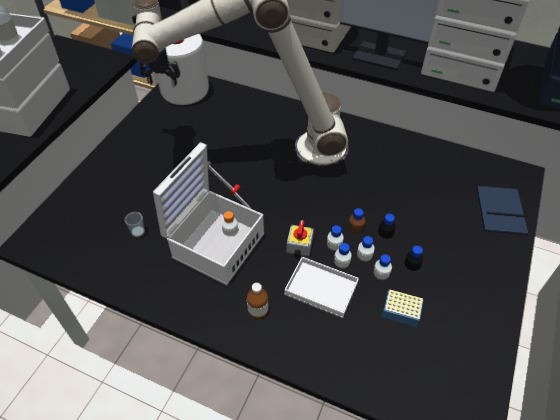

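View pics/top0.png

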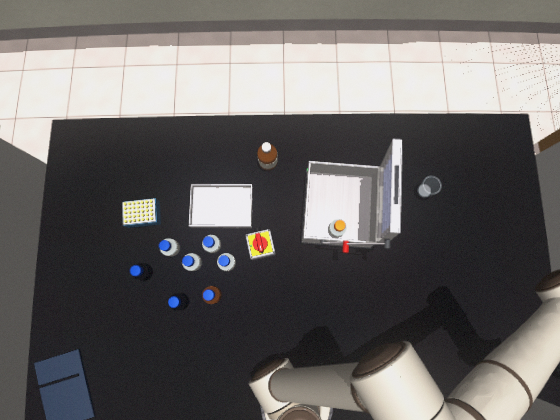

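```bash
cat > h.py <<'E'
from rig import read_state, viewer, bot
import cv2, numpy as np
from scipy.spatial.transform import Rotation as R
def ray(n,uv):
    c=viewer.calibration(n);uv=np.atleast_2d(np.asarray(uv,float));m=c["mtx"]
    d=cv2.undistortPoints(uv.reshape(-1,1,2),m,np.array([c["k1"],0,0,0.])).reshape(-1,2)
    return c["xyz"],R.from_quat(c["attitude"]).apply(np.c_[d,np.ones(len(d))])
def plane(n,uv,z):
    o,d=ray(n,uv); return o+d*((z-o[2])/d[:,2])[:,None]
def proj(n,P):
    c=viewer.calibration(n);q=R.from_quat(c["attitude"]).inv().apply(np.atleast_2d(P)-c["xyz"])
    s=q[:,:2]/q[:,2:];s=s*(1+c["k1"]*(s**2).sum(1))[:,None]
    return s@c["mtx"][:2,:2].T+c["mtx"][:2,2]
def cloud(n,d):
    H,W=d.shape;v,u=np.mgrid[:H,:W];o,r=ray(n,np.c_[u.ravel(),v.ravel()])
    return (o+r*d.reshape(-1,1)).reshape(H,W,3)
def blobs(n,p,d,lo,hi,amin=15):
    hsv=cv2.cvtColor(p,cv2.COLOR_BGR2HSV);m=cv2.inRange(hsv,lo,hi)
    k,l,s,c=cv2.connectedComponentsWithStats(m);P=cloud(n,d);out=[]
    for i in range(1,k):
        if s[i,4]>=amin:
            q=P[l==i];z=np.percentile(q[:,2],90);t=q[abs(q[:,2]-z)<.006]
            out.append((c[i].round(1),s[i,4],z.round(3),np.median(t,0).round(4),((t.min(0)+t.max(0))/2).round(4)))
    return out
def show(n,p,box,f,k):
    a,b,c,e=box;cv2.imwrite(f"pics/{k}.png",cv2.resize(p[b:e,a:c],None,fx=f,fy=f,interpolation=cv2.INTER_CUBIC))
BL=((105,150,90),(125,255,255));OR=((8,150,120),(18,255,255))
E
python3 - <<'E'
from h import *
p,d=viewer.camera("top")
for nm,c in(("blue",BL),("orange",OR)):
    for b in blobs("top",p,d,*c): print(nm,*b)
show("top",p,(290,125,450,265),5,"chest")
show("top",p,(110,180,290,315),4,"left")
p,d=viewer.camera("scene")
for nm,c in(("blue",BL),("orange",OR)):
    for b in blobs("scene",p,d,*c): print(nm,*b)
show("scene",p,(140,140,280,290),4,"chests")
E
```

```text
blue [208.  241.4] 89 0.088 [0.4958 0.2605 0.0854] [0.4945 0.2607 0.0867]
blue [163.9 245. ] 94 0.088 [0.4853 0.3947 0.0853] [0.4853 0.3948 0.088 ]
blue [187.3 260.4] 97 0.088 [0.4387 0.3227 0.0853] [0.4376 0.3228 0.0867]
blue [223.5 260.4] 87 0.088 [0.4376 0.2138 0.0855] [0.4364 0.2124 0.0865]
blue [135. 270.] 106 0.088 [0.4077 0.4797 0.085 ] [0.4091 0.4811 0.0862]
blue [208.2 294.6] 97 0.088 [0.3352 0.2574 0.0851] [0.3365 0.2575 0.0863]
blue [173.1 301.6] 106 0.088 [0.3155 0.3606 0.0854] [0.3169 0.3611 0.0865]
orange [266.6 155.7] 97 0.107 [0.7627 0.0778 0.1061] [0.7638 0.0809 0.1066]
orange [336.7 227.6] 17 0.1 [ 0.5302 -0.1259  0.098 ] [ 0.5331 -0.1346  0.0975]
blue [123.6  40.9] 213 -0.368 [-0.7954 -1.62   -0.3697] [-0.8132 -1.6204 -0.3687]
blue [358.4 211.7] 67 0.089 [0.3368 0.2599 0.0867] [0.3374 0.2597 0.0872]
blue [389.4 217.1] 71 0.091 [0.3206 0.3646 0.0891] [0.3185 0.3628 0.09  ]
blue [336.1 229.1] 70 0.091 [0.4423 0.2142 0.0886] [0.4434 0.2144 0.0901]
blue [367.6 239.9] 75 0.09 [0.4392 0.3264 0.0867] [0.4407 0.3248 0.0893]
blue [344.3 246.9] 73 0.09 [0.4984 0.2635 0.087 ] [0.4968 0.264  0.0888]
blue [417.1 249.5] 85 0.09 [0.4145 0.4835 0.0873] [0.4112 0.483  0.0883]
blue [385.2 258.4] 82 0.091 [0.4909 0.4005 0.0881] [0.4892 0.3987 0.0892]
orange [228.  214.9] 64 0.105 [ 0.5404 -0.1348  0.1019] [ 0.5399 -0.1354  0.1036]
```

View pics/chest.png

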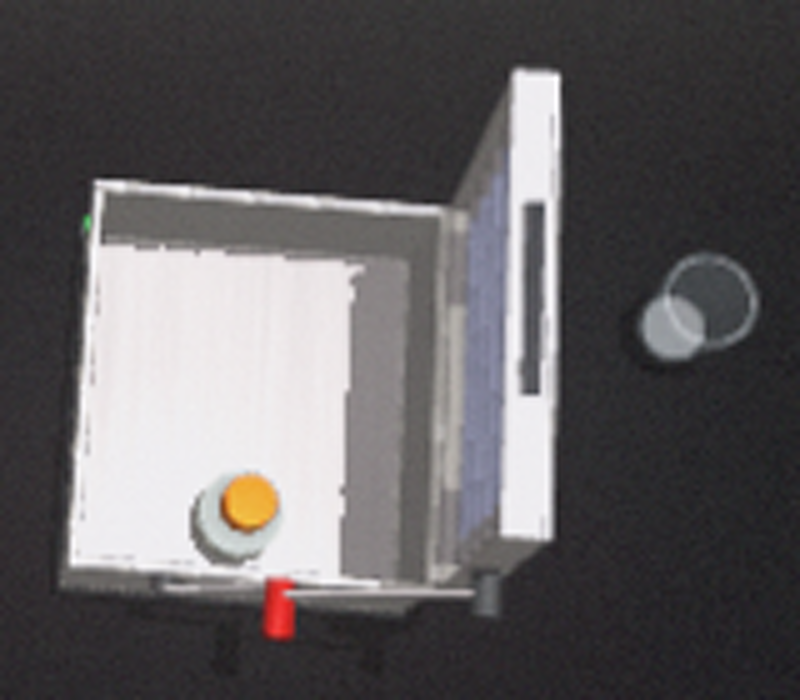

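View pics/left.png

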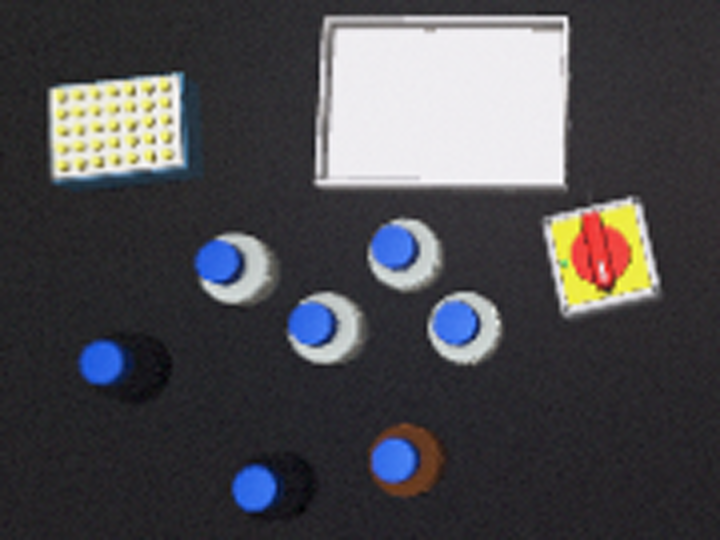

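View pics/chests.png

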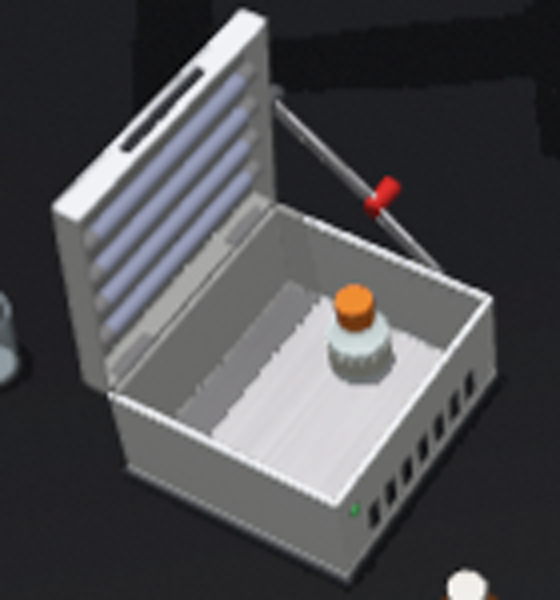

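```bash
python3 - <<'E'
from h import *
p,d=viewer.camera("top")
P=cloud("top",d)
def rect(reg,z0,z1,name,m2=None):
    a,b,c,e=reg;Q=P[b:e,a:c].reshape(-1,3);k=(Q[:,2]>z0)&(Q[:,2]<z1)
    if m2 is not None:k&=m2[b:e,a:c].ravel()>0
    r=cv2.minAreaRect(Q[k,:2].astype(np.float32));print(name,k.sum(),r,cv2.boxPoints(r).round(4).tolist())
    return k
rect((298,150,385,252),.108,.121,"rim")
rect((185,180,258,232),.022,.036,"tray")
hsv=cv2.cvtColor(p,cv2.COLOR_BGR2HSV)
rect((240,225,280,265),.05,.066,"isobox")
red=cv2.inRange(hsv,(0,120,80),(5,255,255))|cv2.inRange(hsv,(172,120,80),(180,255,255))
rect((240,225,280,265),.098,.110,"grip",red)
rect((330,235,360,260),.13,.18,"knee",red)
v,u=np.nonzero(red[235:260,330:360]);print(u.mean()+330,v.mean()+235)
m=cv2.inRange(hsv,(8,120,120),(25,255,255));m[:215]=0
v,u=np.nonzero(m[:, :400]);q=P[v,u];t=q[q[:,2]>.094];print("orange",u.min(),u.max(),v.min(),v.max(),np.median(t,0),(t.min(0)+t.max(0))/2)
c=np.array([[290+96/5,125+180/5],[290+68/5,125+568/5],[290+443/5,125+207/5]]);print(plane("top",c,.115))
for i in ((185,180,258,232),): 
  Q=P[180:232,185:258,2];print(np.histogram(Q,bins=np.arange(-.01,.045,.005)))
ps,ds=viewer.camera("scene");show("scene",ps,(275,190,450,330),4,"sl")
E
```

```text
rim 808 ((0.6035782694816589, -0.1517658680677414), (0.23198361694812775, 0.2508033514022827), 85.08414459228516) [[0.46869999170303345, -0.2565999925136566], [0.7185999751091003, -0.27810001373291016], [0.7384999990463257, -0.04690000042319298], [0.4885999858379364, -0.025499999523162842]]
tray 288 ((0.6129878163337708, 0.22513209283351898), (0.22197392582893372, 0.1551598608493805), 88.89424896240234) [[0.53329998254776, 0.11569999903440475], [0.6883999705314636, 0.11270000040531158], [0.6927000284194946, 0.3346000015735626], [0.5375999808311462, 0.3375999927520752]]
isobox 470 ((0.49024274945259094, 0.10496652126312256), (0.07965351641178131, 0.07975246757268906), 12.276566505432129) [[0.44279998540878296, 0.1354999989271164], [0.45980000495910645, 0.057500001043081284], [0.5375999808311462, 0.07450000196695328], [0.5206999778747559, 0.15240000188350677]]
grip 69 ((0.48947399854660034, 0.10479182749986649), (0.05203362554311752, 0.013956643640995026), 12.474352836608887) [[0.4625999927520752, 0.10599999874830246], [0.46560001373291016, 0.09239999949932098], [0.5163999795913696, 0.10360000282526016], [0.5134000182151794, 0.11720000207424164]]
knee 67 ((0.4657118320465088, -0.1443060040473938), (0.014897458255290985, 0.031604304909706116), 87.4109115600586) [[0.4496000111103058, -0.1509999930858612], [0.4812000095844269, -0.1525000035762787], [0.48179998993873596, -0.13760000467300415], [0.450300008058548, -0.13619999587535858]]
345.06849315068496 246.9041095890411
orange 211 344 220 286 [ 0.53693324 -0.13727372  0.09951349] [ 0.52965687 -0.01759663  0.10042719]
[[ 0.73528751 -0.05062115  0.115     ]
 [ 0.49548696 -0.02777741  0.115     ]
 [ 0.71556485 -0.26406021  0.115     ]]
(array([  46,  845, 1832,  604,   49,   75,   91,  148,   90,    4]), array([-0.01 , -0.005,  0.   ,  0.005,  0.01 ,  0.015,  0.02 ,  0.025,
        0.03 ,  0.035,  0.04 ]))
```

View pics/sl.png

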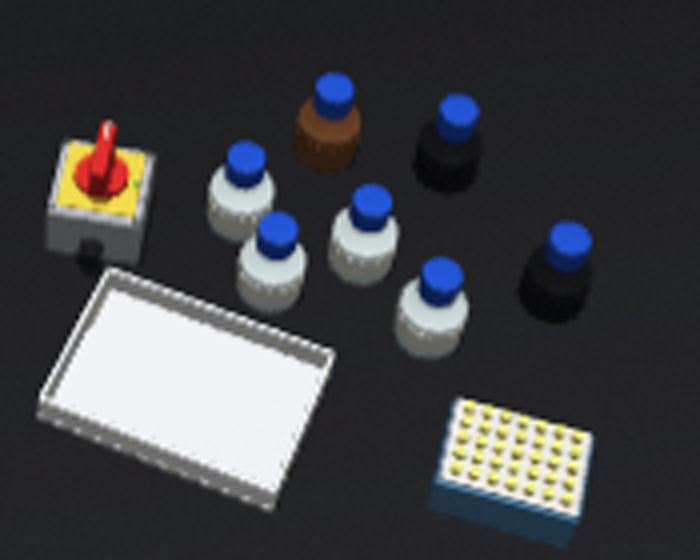

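```bash
python3 -m handwheel '[0.23,0.43,0.05,0,60, 0.23,0.43,0,0,60, 0.23,0.43,0,0,60, 0.23,0.43,0,0,60, 0.23,0.43,0,0,60, 0.23,0.43,0,0,60, 0.23,0.43,0,0,60]' 40
```

```text
t: 1.18
ee_pos: [0.3293, -0.2996, 0.2585]
tool_rot: [-0.135, 0.991, -0.0, 0.0]
force: [0.1, 0.2, 0.0]
width: 0.051
```

```bash
python3 -m handwheel '[0.125,0.45,0,-0.058,60, 0.125,0.45,0,-0.058,60, 0.125,0.45,0,0,60, 0.125,0.45,0,0,60, 0.4,-0.04,0,0,60, 0.4,-0.04,0,0,60, 0.4,-0.04,0,0,60, 0.38,-0.04,0,0,60]'; python3 - <<'E'
from h import *
p,d=viewer.camera("scene");show("scene",p,(120,60,320,260),3,"s2")
print(blobs("scene",p,d,*OR),read_state()["joint_positions"].round(2))
E
```

```text
t: 2.17
ee_pos: [0.5365, -0.1444, 0.2583]
tool_rot: [0.031, 1.0, -0.0, 0.0]
force: [1.2, 0.2, -0.1]
width: 0.0514
[(array([228.1, 215.1]), np.int32(57), np.float64(0.104), array([ 0.5397, -0.1344,  0.1015]), array([ 0.5408, -0.1337,  0.1033]))] [ 0.03  0.27 -0.15  0.   -1.15 -1.66]
```

View pics/s2.png

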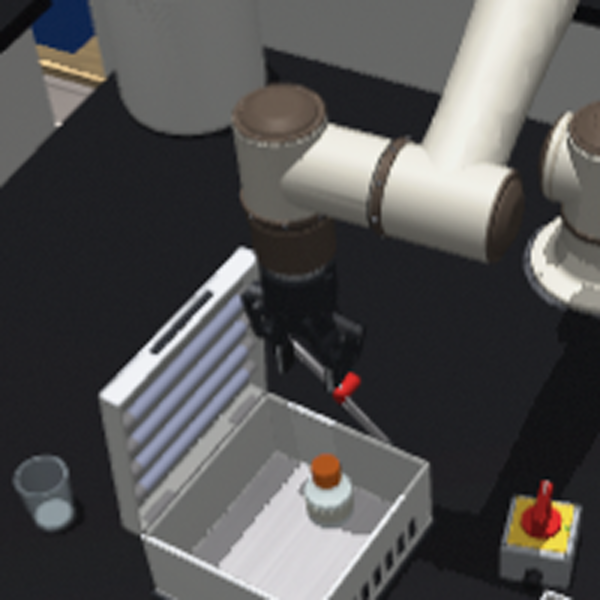

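```bash
python3 -m handwheel '[0.01,0.08,-0.5,0,60, 0,0,-0.5,0,60, 0,0,-0.4,0,60, 0,0,-0.25,0,60, 0,0,0,0,60]' && python3 -m handwheel '[0,0,0,0,10, 0,0,0,0,10, 0,0,0,0,10, 0,0,0,0,10]' 40
```

```text
t: 2.85
ee_pos: [0.5347, -0.1364, 0.0915]
tool_rot: [0.031, 1.0, -0.0, -0.002]
force: [-0.4, 0.4, 0.2]
width: 0.0507
t: 3.35
ee_pos: [0.5371, -0.1365, 0.0947]
tool_rot: [0.031, 1.0, -0.0, 0.001]
force: [-0.2, 0.6, 5.6]
width: 0.032
```

```bash
python3 -m handwheel '[0,0,0.3,0,10, 0,0,0.45,0,10, 0,0,0.5,0,10, 0,0,0.4,0,10]' && python3 -m handwheel '[0.095,0.45,0,0,10, 0.095,0.45,0,0,10, 0.095,0.45,0,0,10, 0.095,0.45,0,0,10, 0.095,0.45,0,0,10, 0.095,0.45,0,0,10, 0.095,0.45,0,0,10, 0.095,0.46,0,0,10]';  python3 - <<'E'
from h import *
p,d=viewer.camera("scene");show("scene",p,(120,60,450,330),2.4,"s3")
E
```

```text
t: 3.85
ee_pos: [0.5359, -0.1363, 0.2601]
tool_rot: [0.031, 1.0, 0.0, 0.0]
force: [0.9, 0.0, -2.3]
width: 0.0319
t: 4.85
ee_pos: [0.6118, 0.2259, 0.2576]
tool_rot: [0.031, 1.0, -0.0, -0.001]
force: [1.2, 0.4, -1.8]
width: 0.0318
```

View pics/s3.png

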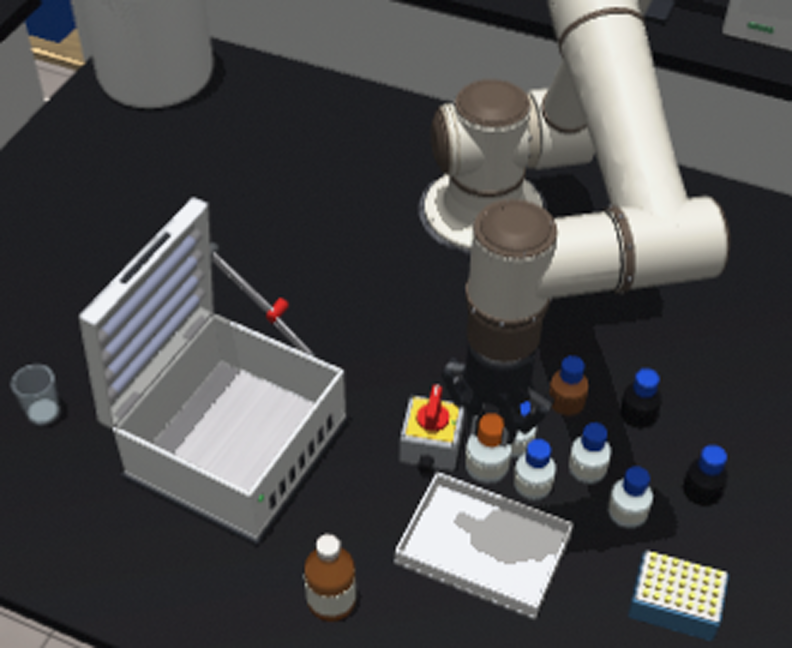

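```bash
python3 -m handwheel '[0,0,-0.5,0,10, 0,0,-0.5,0,10, 0,0,-0.4,0,10, 0,0,-0.2,0,10, 0,0,-0.08,0,10, 0,0,-0.03,0,10, 0,0,0,0,10]'
```

```text
t: 5.78
ee_pos: [0.6126, 0.2248, 0.0882]
tool_rot: [0.031, 1.0, 0.0, 0.001]
force: [-0.5, -0.3, -1.3]
width: 0.0318
```

```bash
python3 -m handwheel '[0,0,-0.02,0,10, 0,0,-0.02,0,10, 0,0,0,0,10]'
```

```text
t: 6.15
ee_pos: [0.6127, 0.2248, 0.0847]
tool_rot: [0.031, 1.0, 0.0, 0.001]
force: [-1.4, -0.5, 4.2]
width: 0.032
```

```bash
python3 -m handwheel '[0,0,0,0,60, 0,0,0,0,60, 0,0,0.4,0,60, 0,0,0.5,0,60, 0,0,0.4,0,60, 0,-0.5,0,0,60, 0,-0.5,0,0,60]';  cat > look.py <<'E'
import sys
from h import *
k=sys.argv[1]
cl=[("blue",BL),("orange",((5,150,90),(22,255,255)))]
for n in("scene","top"):
    p,d=viewer.camera(n);cv2.imwrite(f"pics/{k}_{n}.png",p)
    for nm,c in cl:
        for b in blobs(n,p,d,*c):
            if b[3][2]>0.06 and b[3][0]>0: print(n,nm,b[0],b[1],b[3],b[4])
print(read_state()["ee_pos"].round(4),read_state()["t"])
E
python3 look.py a
```

```text
t: 7.02
ee_pos: [0.6121, 0.1241, 0.2138]
tool_rot: [0.03, 1.0, 0.0, 0.001]
force: [0.5, 0.5, 0.1]
width: 0.0515
scene blue [358.6 211.8] 60 [0.3415 0.2604 0.0898] [0.3417 0.26   0.0911]
scene blue [389.4 217.1] 71 [0.3214 0.3646 0.088 ] [0.319  0.3634 0.0892]
scene blue [336.  229.2] 67 [0.44   0.2143 0.0877] [0.4404 0.2152 0.0903]
scene blue [367.6 239.9] 75 [0.4399 0.3236 0.0866] [0.4391 0.3243 0.0877]
scene blue [344.2 247. ] 64 [0.499  0.2636 0.0876] [0.4979 0.2635 0.089 ]
scene blue [417.1 249.4] 84 [0.4134 0.4835 0.0862] [0.4119 0.4829 0.0889]
scene blue [385.2 258.4] 82 [0.489  0.3982 0.0876] [0.4884 0.3978 0.088 ]
scene orange [320.  271.7] 99 [0.6163 0.225  0.0914] [0.6169 0.2255 0.0931]
scene orange [256.8 297.7] 225 [0.7882 0.0886 0.1099] [0.7809 0.0846 0.1115]
top blue [162.1 245.4] 55 [0.4837 0.4005 0.0845] [0.4854 0.4005 0.0857]
top blue [224.4 260.2] 68 [0.438  0.2107 0.0857] [0.4363 0.2109 0.0875]
top blue [135.1 270.1] 107 [0.4105 0.4794 0.0849] [0.4091 0.4802 0.0862]
top blue [172.7 301.7] 95 [0.3155 0.3623 0.0852] [0.3169 0.3623 0.0868]
top orange [268.5 154.7] 163 [0.7635 0.0793 0.1074] [0.7717 0.081  0.1083]
top orange [221.4 203.4] 87 [0.6124 0.2222 0.0891] [0.6122 0.222  0.0904]
[0.6116 0.1208 0.2135] 7.125
```

View pics/a_scene.png

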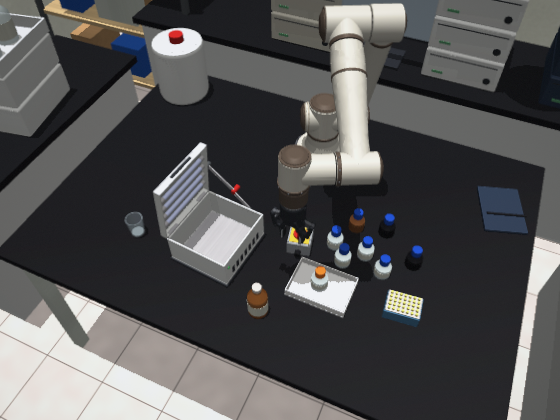

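```bash
python3 -m handwheel '[-0.29,0.355,0,0,60, -0.29,0.355,0,0,60, -0.29,0.355,0,0,60, -0.29,0.355,0,0,60, 0,0,-0.5,0,60, 0,0,-0.5,0,60, 0,0,-0.32,0,60, 0,0,0,0,60]' && python3 -m handwheel '[0,0,0,0,10, 0,0,0,0,10, 0,0,0,0,10, 0,0,0,0,10]' 40
```

```text
t: 8.12
ee_pos: [0.4948, 0.2658, 0.0788]
tool_rot: [0.031, 1.0, -0.002, -0.002]
force: [-0.4, 0.2, 1.2]
width: 0.0514
t: 8.62
ee_pos: [0.4968, 0.2671, 0.0825]
tool_rot: [0.031, 1.0, 0.001, 0.001]
force: [0.1, -0.6, 3.1]
width: 0.032
```

```bash
python3 -m handwheel '[0,0,0.3,0,10, 0,0,0.45,0,10, 0,0,0.5,0,10, 0,0,0.42,0,10, 0.166,-0.442,0,0,10, 0.166,-0.442,0,0,10]' && python3 -m handwheel '[0.166,-0.442,0,0,10, 0.166,-0.442,0,0,10, 0.166,-0.442,0,0,10, 0.166,-0.442,0,0,10, 0.166,-0.442,0,0,10, 0.166,-0.442,0,0,10, 0.166,-0.442,0,0,10, 0.166,-0.442,0,0,10]';python3 look.py b
```

```text
t: 9.38
ee_pos: [0.5293, 0.1776, 0.249]
tool_rot: [0.031, 1.0, 0.001, 0.0]
force: [-0.5, -0.6, -1.5]
width: 0.0323
t: 10.38
ee_pos: [0.6622, -0.1768, 0.2479]
tool_rot: [0.031, 1.0, 0.0, -0.0]
force: [1.0, -0.1, -1.5]
width: 0.0323
scene blue [192.6 208.5] 45 [ 0.6681 -0.176   0.2535] [ 0.6671 -0.1759  0.2551]
scene blue [358.4 211.7] 67 [0.3367 0.2599 0.0875] [0.3385 0.2601 0.0897]
scene blue [389.4 217.1] 71 [0.3192 0.366  0.0884] [0.3183 0.3633 0.0899]
scene blue [336.1 229.1] 70 [0.4393 0.2148 0.0877] [0.4408 0.2155 0.0896]
scene blue [367.6 239.9] 75 [0.4407 0.3249 0.0873] [0.4425 0.3244 0.0882]
scene blue [417.1 249.4] 84 [0.412  0.4835 0.087 ] [0.4119 0.483  0.0881]
scene blue [385.2 258.4] 82 [0.4898 0.3988 0.0879] [0.4894 0.3978 0.0894]
scene orange [296.7 234.7] 27 [0.495  0.0917 0.0735] [0.5002 0.1009 0.0718]
scene orange [320.  271.6] 100 [0.6176 0.2251 0.0909] [0.6158 0.2267 0.0928]
scene orange [256.8 297.8] 222 [0.7874 0.0908 0.1089] [0.7797 0.0847 0.1107]
top blue [361.8 173. ] 37 [ 0.6541 -0.1827  0.2518] [ 0.654  -0.182   0.2513]
top blue [163.9 245. ] 94 [0.4853 0.3943 0.0851] [0.4852 0.3945 0.0865]
top blue [187.4 260.4] 98 [0.4385 0.3223 0.0847] [0.4377 0.323  0.0868]
top blue [223.6 260.4] 88 [0.4376 0.2113 0.0859] [0.4364 0.2124 0.087 ]
top blue [135.  270.1] 105 [0.4077 0.4801 0.0849] [0.4091 0.4802 0.0863]
top blue [208.2 294.6] 97 [0.3351 0.2573 0.085 ] [0.3365 0.2574 0.0863]
top blue [173.1 301.6] 106 [0.3156 0.3609 0.0854] [0.3169 0.3614 0.0871]
top orange [266.9 154.7] 179 [0.7632 0.0764 0.1051] [0.7717 0.0811 0.1073]
top orange [221.4 203.4] 87 [0.6126 0.2222 0.0894] [0.6114 0.2224 0.0891]
[ 0.6625 -0.1796  0.2469] 10.475
```

View pics/b_scene.png

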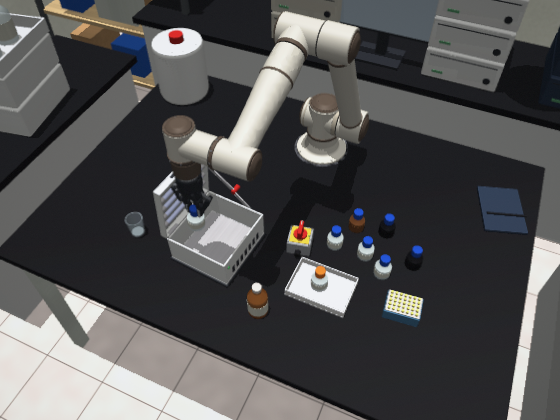

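```bash
python3 -m handwheel '[0,0.06,-0.4,0,10, 0,0,-0.5,0,10, 0,0,-0.3,0,10, 0,0,-0.2,0,10, 0,0,-0.08,0,10, 0,0,0,0,10]'; python3 - <<'E'
from h import *
p,d=viewer.camera("scene");show("scene",p,(120,90,320,290),3.5,"s4")
E
```

```text
t: 11.22
ee_pos: [0.662, -0.1691, 0.1002]
tool_rot: [0.031, 1.0, -0.0, -0.0]
force: [-0.4, 0.2, -1.9]
width: 0.0322
```

View pics/s4.png

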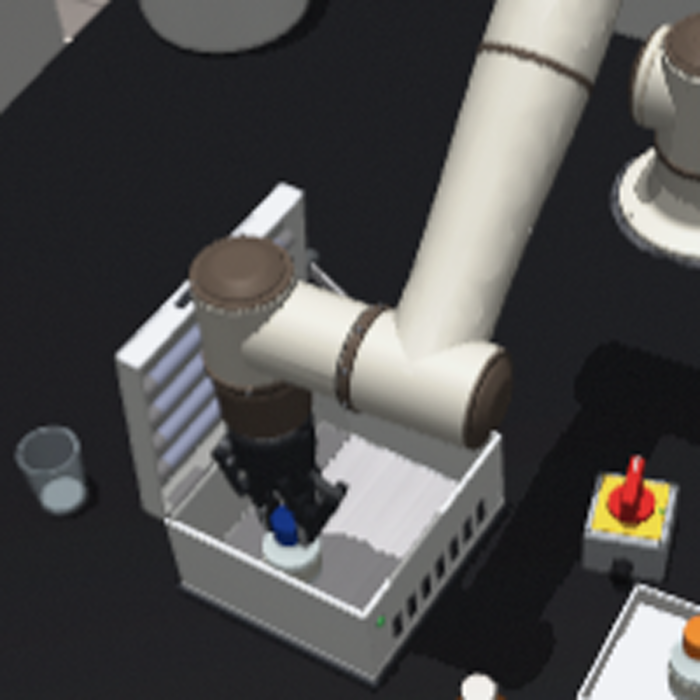

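```bash
python3 -m handwheel '[0,0,-0.02,0,10, 0,0,-0.02,0,10, 0,0,0,0,10]'
```

```text
t: 11.65
ee_pos: [0.6624, -0.1694, 0.0968]
tool_rot: [0.031, 1.0, -0.0, 0.0]
force: [-0.8, -0.5, -1.3]
width: 0.032
```

```bash
python3 -m handwheel '[0,0,-0.02,0,10, 0,0,0,0,10]'
```

```text
t: 11.9
ee_pos: [0.6632, -0.1697, 0.0965]
tool_rot: [0.031, 1.0, -0.0, 0.002]
force: [-0.5, 0.9, 5.0]
width: 0.0321
```

```bash
python3 -m handwheel '[0,0,0,0,60, 0,0,0,0,60, 0,0,0.3,0,60, 0,0,0.5,0,60, 0,0,0.5,0,60, 0,0,0.2,0,60]' && python3 -m handwheel '[-0.283,0.48,0,0,60, -0.283,0.48,0,0,60, -0.283,0.48,0,0,60, -0.283,0.48,0,0,60, -0.283,0.48,0,0,60, -0.283,0.48,0,0,60, -0.283,0.48,0,0,60, -0.283,0.48,0,0,60]'; python3 look.py c | egrep -v "top or|scene or"
```

```text
t: 12.65
ee_pos: [0.6634, -0.1697, 0.2485]
tool_rot: [0.031, 1.0, -0.0, 0.003]
force: [0.4, -0.6, 0.3]
width: 0.0514
t: 13.65
ee_pos: [0.4347, 0.216, 0.2445]
tool_rot: [0.031, 1.0, 0.0, 0.0]
force: [1.3, 1.3, 0.3]
width: 0.0515
scene blue [358.3 211.5] 63 [0.3386 0.2598 0.0866] [0.3382 0.2587 0.0885]
scene blue [389.4 217.4] 58 [0.3214 0.3649 0.088 ] [0.3186 0.3641 0.0897]
scene blue [336.1 229.4] 63 [0.4433 0.2162 0.088 ] [0.4432 0.2165 0.0896]
scene blue [200.8 238.6] 63 [ 0.6645 -0.1714  0.1012] [ 0.665  -0.1706  0.1022]
scene blue [367.6 239.9] 75 [0.4409 0.3253 0.0882] [0.4415 0.3241 0.0895]
scene blue [417.1 249.4] 84 [0.4145 0.485  0.087 ] [0.4137 0.4839 0.0881]
scene blue [385.2 258.4] 82 [0.4882 0.3979 0.0858] [0.4877 0.3977 0.0885]
top blue [349.1 185.6] 75 [ 0.661  -0.1723  0.1001] [ 0.6603 -0.1735  0.1006]
top blue [224.  263.6] 20 [0.4261 0.2105 0.0851] [0.4274 0.2108 0.0854]
top blue [132.9 267.3] 27 [0.4166 0.4873 0.0848] [0.4166 0.4876 0.0852]
top blue [208.4 294.6] 94 [0.3351 0.2575 0.0848] [0.3365 0.2575 0.0862]
top blue [173.2 301.7] 93 [0.3155 0.3598 0.0853] [0.3169 0.3606 0.0867]
[0.4338 0.218  0.2446] 13.75
```

View pics/c_scene.png

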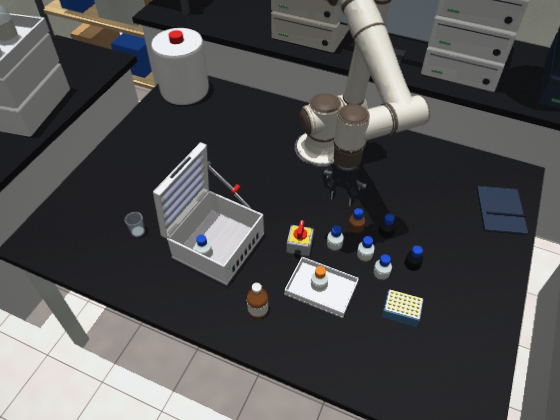

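```bash
python3 -m handwheel '[0.04,-0.03,-0.4,0,60, 0,0,-0.5,0,60, 0,0,-0.4,0,60, 0,0,-0.32,0,60, 0,0,0,0,60]' && python3 -m handwheel '[0,0,0,0,10, 0,0,0,0,10, 0,0,0,0,10, 0,0,0,0,10]' 40
```

```text
t: 14.38
ee_pos: [0.4387, 0.21, 0.0803]
tool_rot: [0.032, 0.999, -0.002, -0.002]
force: [-0.2, 0.4, 1.4]
width: 0.0512
t: 14.88
ee_pos: [0.4405, 0.2122, 0.0836]
tool_rot: [0.031, 1.0, 0.001, 0.001]
force: [0.2, 0.1, 5.1]
width: 0.0315
```

```bash
python3 -m handwheel '[0,0,0.3,0,10, 0,0,0.45,0,10, 0,0,0.5,0,10, 0,0,0.42,0,10]' && python3 -m handwheel '[0.13,-0.46,0,0,10, 0.13,-0.46,0,0,10, 0.13,-0.46,0,0,10, 0.13,-0.46,0,0,10, 0.13,-0.46,0,0,10, 0.13,-0.46,0,0,10, 0.13,-0.46,0,0,10, 0.13,-0.46,0,0,10]' && python3 -m handwheel '[0,0,0,0,10]'
```

```text
t: 15.38
ee_pos: [0.4394, 0.2114, 0.2511]
tool_rot: [0.031, 1.0, 0.0, 0.0]
force: [0.4, 0.2, -1.6]
width: 0.0317
t: 16.38
ee_pos: [0.5435, -0.1578, 0.2488]
tool_rot: [0.031, 1.0, 0.0, -0.001]
force: [0.5, -0.5, -1.5]
width: 0.0318
t: 16.5
ee_pos: [0.5435, -0.1589, 0.2481]
tool_rot: [0.034, 0.999, 0.0, -0.001]
force: [-0.2, 0.3, -2.2]
width: 0.0316
```

Good. Target TCP z ≈ 0.0975 at contact.

```bash
python3 -m handwheel '[0,0,-0.4,0,10, 0,0,-0.5,0,10, 0,0,-0.3,0,10, 0,0,-0.2,0,10, 0,0,-0.08,0,10, 0,0,-0.03,0,10, 0,0,0,0,10]'
```

```text
t: 17.38
ee_pos: [0.5442, -0.1563, 0.099]
tool_rot: [0.031, 1.0, -0.0, 0.001]
force: [-0.1, 0.1, -2.0]
width: 0.0318
```

```bash
python3 -m handwheel '[0,0,-0.02,0,10, 0,0,-0.02,0,10, 0,0,0,0,10]'
```

```text
t: 17.75
ee_pos: [0.545, -0.1563, 0.0976]
tool_rot: [0.031, 1.0, -0.0, 0.002]
force: [-3.6, 2.4, 10.4]
width: 0.0317
```

```bash
python3 -m handwheel '[0,0,0.02,0,60, 0,0,0,0,60, 0,0,0.3,0,60, 0,0,0.5,0,60, 0,0,0.5,0,60, 0,0,0.2,0,60]' && python3 -m handwheel '[-0.107,0.48,0,0,60, -0.107,0.48,0,0,60, -0.107,0.48,0,0,60, -0.107,0.48,0,0,60, -0.107,0.48,0,0,60, -0.107,0.48,0,0,60, -0.107,0.48,0,0,60, -0.107,0.48,0,0,60]' && python3 -m handwheel '[-0.107,0.48,0,0,60, -0.107,0.48,0,0,60, 0,0,0,0,60]'; python3 look.py d | egrep -v "top or|scene or"
```

```text
t: 18.5
ee_pos: [0.545, -0.1567, 0.2499]
tool_rot: [0.031, 1.0, -0.0, 0.003]
force: [-0.9, -0.5, 0.0]
width: 0.0512
t: 19.5
ee_pos: [0.4576, 0.2291, 0.2463]
tool_rot: [0.031, 1.0, 0.0, 0.0]
force: [1.1, 0.1, 0.1]
width: 0.0513
t: 19.88
ee_pos: [0.4361, 0.3263, 0.2457]
tool_rot: [0.029, 1.0, -0.0, -0.0]
force: [0.4, -0.8, 0.9]
width: 0.051
scene blue [358.4 211.7] 67 [0.3383 0.2597 0.0875] [0.3392 0.2597 0.0877]
scene blue [223.1 214.3] 59 [ 0.5454 -0.1509  0.1028] [ 0.5443 -0.152   0.1048]
scene blue [389.5 217.4] 64 [0.3248 0.3642 0.0882] [0.3218 0.363  0.0895]
scene blue [200.8 238.5] 64 [ 0.6647 -0.1715  0.1017] [ 0.6657 -0.1697  0.1036]
scene blue [367.5 240.1] 70 [0.4422 0.3256 0.0878] [0.4425 0.3242 0.0894]
scene blue [417.1 249.5] 85 [0.4127 0.484  0.088 ] [0.4124 0.4844 0.0893]
scene blue [385.2 258.4] 82 [0.4861 0.3969 0.0868] [0.4873 0.3973 0.0893]
top blue [349.1 185.6] 77 [ 0.6612 -0.1729  0.1   ] [ 0.6604 -0.1739  0.1006]
top blue [344.7 224.1] 80 [ 0.5401 -0.1548  0.0999] [ 0.5413 -0.1533  0.1008]
top blue [188.7 262.3] 38 [0.43   0.3168 0.0849] [0.4361 0.3195 0.0861]
top blue [138.4 272.9] 16 [0.3776 0.3173 0.5111] [0.3776 0.3173 0.5111]
top blue [208.2 294.6] 97 [0.3351 0.2575 0.085 ] [0.3365 0.2572 0.0864]
top blue [173.1 301.6] 105 [0.3169 0.3609 0.085 ] [0.3169 0.3612 0.0858]
[0.4365 0.3237 0.2459] 19.975
```

View pics/d_scene.png

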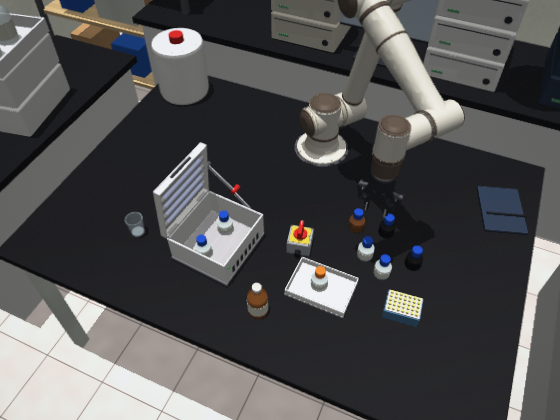

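```bash
python3 -m handwheel '[0.02,0,-0.4,0,60, 0,0,-0.5,0,60, 0,0,-0.4,0,60, 0,0,-0.33,0,60, 0,0,0,0,60]' && python3 -m handwheel '[0,0,0,0,10, 0,0,0,0,10, 0,0,0,0,10, 0,0,0,0,10]' 40
```

```text
t: 20.6
ee_pos: [0.438, 0.321, 0.0812]
tool_rot: [0.032, 0.999, -0.003, -0.002]
force: [1.0, -0.2, 0.4]
width: 0.051
t: 21.1
ee_pos: [0.4395, 0.3241, 0.085]
tool_rot: [0.031, 1.0, 0.001, 0.001]
force: [0.1, -2.4, 7.1]
width: 0.0319
```

```bash
python3 -m handwheel '[0,0,0.3,0,10, 0,0,0.45,0,10, 0,0,0.5,0,10, 0,0,0.42,0,10, 0.255,-0.473,0,0,10]' && python3 -m handwheel '[0.255,-0.473,0,0,10, 0.255,-0.473,0,0,10, 0.255,-0.473,0,0,10, 0.255,-0.473,0,0,10, 0.255,-0.473,0,0,10, 0.255,-0.473,0,0,10, 0.255,-0.473,0,0,10, 0.255,-0.473,0,0,10]' && python3 -m handwheel '[0,0,0,0,10,0,0,0,0,10]'; python3 look.py e | egrep -v "top or|scene or"
```

```text
t: 21.72
ee_pos: [0.4652, 0.2793, 0.2545]
tool_rot: [0.028, 1.0, 0.004, 0.003]
force: [1.0, 0.7, -2.7]
width: 0.0318
t: 22.72
ee_pos: [0.6686, -0.1033, 0.2497]
tool_rot: [0.031, 1.0, 0.0, -0.0]
force: [0.4, 0.6, -1.1]
width: 0.0317
t: 22.98
ee_pos: [0.6677, -0.1019, 0.2494]
tool_rot: [0.032, 1.0, 0.0, -0.001]
force: [-0.8, 0.8, -1.6]
width: 0.0315
scene blue [358.4 211.7] 67 [0.3397 0.2598 0.0876] [0.3381 0.2601 0.0905]
scene blue [213.8 217.5] 51 [ 0.6712 -0.1017  0.252 ] [ 0.6682 -0.101   0.2531]
scene blue [389.4 217.1] 71 [0.32   0.3634 0.0882] [0.3215 0.3641 0.0884]
scene blue [200.8 238.6] 63 [ 0.6642 -0.1705  0.1017] [ 0.6664 -0.1702  0.1031]
scene blue [417.1 249.4] 84 [0.4133 0.485  0.0872] [0.4141 0.4834 0.0889]
scene blue [385.2 258.4] 82 [0.4887 0.3988 0.0872] [0.4884 0.3992 0.0886]
top blue [331.6 171.7] 44 [ 0.6585 -0.1017  0.2497] [ 0.6596 -0.1009  0.2506]
top blue [349.1 185.6] 77 [ 0.6601 -0.1723  0.0998] [ 0.6604 -0.1737  0.1021]
top blue [344.7 224.1] 80 [ 0.5402 -0.1546  0.1002] [ 0.5413 -0.1535  0.1007]
top blue [163.8 244.9] 95 [0.4853 0.3949 0.0852] [0.4852 0.3946 0.0853]
top blue [135. 270.] 106 [0.4102 0.48   0.085 ] [0.409  0.4805 0.0875]
top blue [208.2 294.6] 97 [0.3351 0.2573 0.0854] [0.3365 0.2575 0.0857]
top blue [173.1 301.6] 106 [0.3182 0.3603 0.0855] [0.3169 0.3614 0.0877]
[ 0.6678 -0.101   0.2503] 23.075
```

```bash
python3 -m handwheel '[0,0,-0.4,0,10, 0,0,-0.5,0,10, 0,0,-0.3,0,10, 0,0,-0.2,0,10, 0,0,-0.08,0,10, 0,0,-0.02,0,10, 0,0,-0.02,0,10, 0,0,0,0,10]'
```

```text
t: 24.08
ee_pos: [0.6686, -0.102, 0.0992]
tool_rot: [0.031, 1.0, 0.0, 0.001]
force: [-0.3, 0.4, -1.0]
width: 0.0317
```

```bash
python3 -m handwheel '[0,0,-0.02,0,10, 0,0,0,0,10]'
```

```text
t: 24.32
ee_pos: [0.669, -0.1023, 0.0991]
tool_rot: [0.031, 1.0, -0.0, 0.001]
force: [-2.9, 0.8, 5.2]
width: 0.0314
```

```bash
python3 -m handwheel '[0,0,0,0,58, 0,0,0,0,58, 0,0,0.3,0,60, 0,0,0.5,0,60, 0,0,0.5,0,60, 0,0,0.2,0,60]' && python3 -m handwheel '[-0.182,0.5,0,0,60, -0.182,0.5,0,0,60, -0.182,0.5,0,0,60, -0.182,0.5,0,0,60, -0.182,0.5,0,0,60, -0.182,0.5,0,0,60, -0.182,0.5,0,0,60, -0.182,0.5,0,0,60]' && python3 -m handwheel '[-0.182,0.5,0,0,60, -0.182,0.5,0,0,60, 0,0,0,0,60]'; python3 look.py f | egrep -v "top or"
```

```text
t: 25.08
ee_pos: [0.6696, -0.1023, 0.2506]
tool_rot: [0.031, 1.0, -0.0, 0.003]
force: [-0.3, 0.4, 0.8]
width: 0.0515
t: 26.08
ee_pos: [0.5219, 0.2994, 0.2464]
tool_rot: [0.031, 1.0, 0.0, 0.0]
force: [-0.2, 0.4, 0.2]
width: 0.0512
t: 26.45
ee_pos: [0.4849, 0.401, 0.2456]
tool_rot: [0.029, 1.0, -0.0, -0.0]
force: [0.3, -0.6, -1.0]
width: 0.0515
scene blue [358.4 211.7] 67 [0.3421 0.2588 0.0876] [0.3393 0.2592 0.0893]
scene blue [223.1 214.3] 59 [ 0.5439 -0.1517  0.102 ] [ 0.5447 -0.1526  0.1031]
scene blue [391.5 219.3] 19 [0.3228 0.371  0.0871] [0.3246 0.3726 0.0872]
scene blue [200.8 238.6] 63 [ 0.6675 -0.1723  0.1019] [ 0.6659 -0.171   0.103 ]
scene blue [219.2 247.4] 63 [ 0.6703 -0.1007  0.1013] [ 0.6715 -0.0994  0.1028]
scene blue [417.3 249.4] 67 [0.4115 0.4815 0.0879] [0.4155 0.4834 0.0895]
scene blue [385.1 258.4] 73 [0.4889 0.3972 0.0873] [0.4883 0.3978 0.0882]
scene orange [296.7 234.7] 27 [0.4867 0.0875 0.0722] [0.4983 0.0963 0.0715]
scene orange [320.  271.6] 100 [0.6157 0.2257 0.0915] [0.6161 0.2255 0.0926]
scene orange [256.9 297.7] 222 [0.7869 0.0914 0.109 ] [0.7791 0.0843 0.1115]
top blue [326.4 184.1] 78 [ 0.6653 -0.1041  0.0999] [ 0.6656 -0.1031  0.1002]
top blue [349.1 185.6] 77 [ 0.6598 -0.1724  0.0997] [ 0.6612 -0.1735  0.1017]
top blue [344.6 224.1] 80 [ 0.5401 -0.1545  0.0995] [ 0.5413 -0.1533  0.101 ]
top blue [164.2 245.2] 84 [0.4852 0.3938 0.085 ] [0.4853 0.3945 0.0865]
top blue [135.  270.2] 93 [0.4103 0.4802 0.085 ] [0.4091 0.4806 0.0858]
top blue [208.2 294.6] 97 [0.3351 0.2575 0.0853] [0.3365 0.2574 0.0863]
top blue [173.1 301.6] 106 [0.3155 0.3609 0.0853] [0.3169 0.3615 0.0868]
[0.486  0.3981 0.2459] 26.55
```

View pics/f_scene.png

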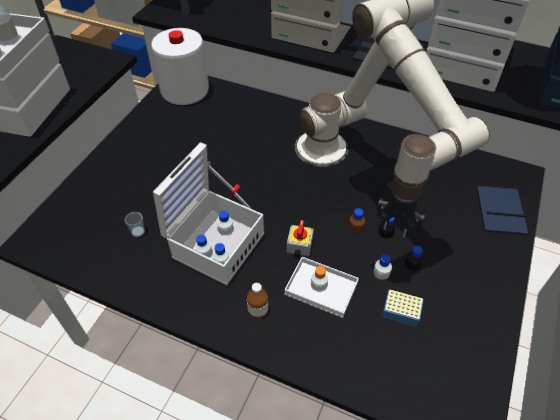

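```bash
python3 -m handwheel '[0,0,-0.4,0,60, 0,0,-0.5,0,60, 0,0,-0.4,0,60, 0,0,-0.33,0,60, 0,0,0,0,60]' && python3 -m handwheel '[0,0,0,0,10, 0,0,0,0,10, 0,0,0,0,10, 0,0,0,0,10]' 40
```

```text
t: 27.18
ee_pos: [0.4858, 0.395, 0.0808]
tool_rot: [0.032, 0.999, -0.003, -0.002]
force: [0.4, 0.1, 0.6]
width: 0.0512
t: 27.68
ee_pos: [0.487, 0.3984, 0.0851]
tool_rot: [0.031, 1.0, 0.001, 0.001]
force: [-0.4, -2.5, 5.1]
width: 0.0318
```

```bash
python3 -m handwheel '[0,0,0.3,0,10, 0,0,0.45,0,10, 0,0,0.5,0,10, 0,0,0.42,0,10, 0.06,-0.49,0,0,10, 0.06,-0.49,0,0,10]' && python3 -m handwheel '[0.06,-0.49,0,0,10, 0.06,-0.49,0,0,10, 0.06,-0.49,0,0,10, 0.06,-0.49,0,0,10, 0.06,-0.49,0,0,10, 0.06,-0.49,0,0,10, 0.06,-0.49,0,0,10, 0.08,-0.49,0,0,10]' && python3 -m handwheel '[0,0,0,0,10,0,0,0,0,10]'; python3 look.py g | egrep -v "top or|scene or"
```

```text
t: 28.42
ee_pos: [0.4977, 0.2993, 0.2503]
tool_rot: [0.031, 1.0, 0.0, -0.0]
force: [-0.5, 0.5, -2.0]
width: 0.0319
t: 29.42
ee_pos: [0.5479, -0.0933, 0.25]
tool_rot: [0.031, 1.0, 0.0, -0.0]
force: [0.6, -0.1, 0.1]
width: 0.0317
t: 29.68
ee_pos: [0.5479, -0.092, 0.2498]
tool_rot: [0.032, 1.0, 0.0, -0.001]
force: [0.8, -0.3, -1.1]
width: 0.0316
scene blue [235.2 190.9] 45 [ 0.5513 -0.0933  0.2519] [ 0.5494 -0.093   0.2535]
scene blue [358.4 211.7] 67 [0.3398 0.2611 0.088 ] [0.3402 0.2605 0.089 ]
scene blue [223.1 214.3] 59 [ 0.5458 -0.1515  0.1028] [ 0.5435 -0.1506  0.1039]
scene blue [389.4 217.1] 71 [0.3185 0.3633 0.0888] [0.3192 0.3653 0.0899]
scene blue [200.8 238.5] 64 [ 0.6653 -0.1718  0.1016] [ 0.6652 -0.1716  0.1044]
scene blue [219.2 247.4] 63 [ 0.6715 -0.0972  0.101 ] [ 0.67   -0.0999  0.1019]
scene blue [417.1 249.4] 84 [0.4131 0.483  0.0872] [0.4113 0.484  0.0879]
top blue [344.6 224.2] 82 [ 0.5403 -0.1543  0.1003] [ 0.5399 -0.1533  0.101 ]
top blue [135.  270.1] 105 [0.409  0.4798 0.0847] [0.4091 0.4806 0.0851]
top blue [208.2 294.6] 97 [0.3352 0.2575 0.0855] [0.3365 0.2575 0.0868]
top blue [173.1 301.6] 106 [0.3169 0.361  0.0851] [0.3169 0.3611 0.0867]
[ 0.5481 -0.0912  0.2502] 29.775
```

```bash
python3 -m handwheel '[0,0.01,-0.4,0,10, 0,0,-0.5,0,10, 0,0,-0.3,0,10, 0,0,-0.2,0,10, 0,0,-0.08,0,10, 0,0,-0.02,0,10, 0,0,-0.02,0,10, 0,0,0,0,10]'
```

```text
t: 30.78
ee_pos: [0.5489, -0.091, 0.0992]
tool_rot: [0.031, 1.0, 0.0, 0.001]
force: [-0.1, 0.8, -1.2]
width: 0.0318
```

```bash
python3 -m handwheel '[0,0,-0.02,0,10, 0,0,0,0,10]' && python3 -m handwheel '[0,0,0,0,58, 0,0,0,0,58, 0,0,0.3,0,58, 0,0,0.5,0,58, 0,0,0.5,0,0, 0,0,0.3,0,0, -0.4,0,0,0,0, -0.4,0,0,0,0]' && python3 -m handwheel '[-0.4,0,0,0,0, -0.4,0,0,0,0, -0.4,0,0,0,0]'; python3 look.py h
```

```text
t: 31.02
ee_pos: [0.5494, -0.0912, 0.0991]
tool_rot: [0.031, 1.0, -0.0, 0.002]
force: [-2.6, -0.8, 8.7]
width: 0.0319
t: 32.02
ee_pos: [0.4674, -0.0911, 0.2562]
tool_rot: [0.031, 1.0, 0.0, 0.0]
force: [-0.9, -0.0, 0.3]
width: 0.0001
t: 32.4
ee_pos: [0.3469, -0.0913, 0.2561]
tool_rot: [0.031, 1.0, -0.0, -0.0]
force: [0.7, 0.1, -0.5]
width: 0.0003
scene blue [358.4 211.7] 67 [0.3419 0.2595 0.0885] [0.3384 0.2597 0.0896]
scene blue [223.1 214.2] 60 [ 0.5455 -0.1515  0.1019] [ 0.5428 -0.1513  0.102 ]
scene blue [389.4 217.1] 71 [0.3189 0.3656 0.0882] [0.3217 0.3641 0.0906]
scene blue [238.8 221.4] 61 [ 0.5515 -0.0884  0.1025] [ 0.5521 -0.0886  0.1027]
scene blue [200.8 238.5] 64 [ 0.6645 -0.1722  0.102 ] [ 0.6645 -0.172   0.1027]
scene blue [219.2 247.4] 63 [ 0.6725 -0.0996  0.1018] [ 0.6706 -0.1002  0.1029]
scene blue [417.1 249.4] 84 [0.4126 0.4819 0.087 ] [0.4117 0.4825 0.0899]
scene orange [296.6 234.6] 28 [0.4895 0.087  0.0717] [0.5    0.0969 0.0725]
scene orange [320.  271.6] 100 [0.6162 0.2254 0.0908] [0.6159 0.2251 0.0935]
scene orange [256.8 297.7] 222 [0.7875 0.0905 0.1079] [0.7807 0.0844 0.1104]
top blue [326.3 184.2] 79 [ 0.6656 -0.103   0.0994] [ 0.6659 -0.103   0.0998]
top blue [349.  185.7] 78 [ 0.6606 -0.1739  0.1001] [ 0.6603 -0.1725  0.1005]
top blue [324.2 222.4] 82 [ 0.5471 -0.0914  0.0994] [ 0.5471 -0.0928  0.1005]
top blue [344.5 224.1] 81 [ 0.5403 -0.1548  0.0996] [ 0.5405 -0.1534  0.1006]
top blue [135.  270.1] 104 [0.409  0.48   0.0844] [0.4091 0.481  0.0852]
top blue [208.2 294.6] 97 [0.3351 0.257  0.0854] [0.3365 0.2574 0.0874]
top blue [173.1 301.6] 106 [0.3155 0.3602 0.0851] [0.3169 0.3607 0.0866]
top orange [267.1 154.6] 192 [0.7644 0.0764 0.1053] [0.772  0.081  0.1075]
top orange [221.4 203.4] 88 [0.613  0.2223 0.0892] [0.6125 0.2227 0.0898]
[ 0.3447 -0.0914  0.2561] 32.5
```

```bash
python3 - <<'E'
import cv2
for n,b in(("top",(290,125,450,265)),("scene",(140,130,300,270))):
    p=cv2.imread(f"pics/h_{n}.png");a,c,d,e=b
    cv2.imwrite(f"pics/hz_{n}.png",cv2.resize(p[c:e,a:d],None,fx=4,fy=4,interpolation=cv2.INTER_CUBIC))
E
```

```text
(no output)
```

View pics/hz_top.png

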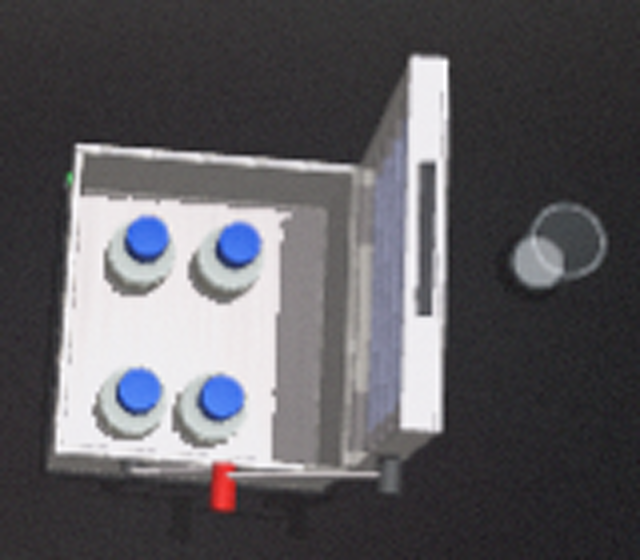

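View pics/h_scene.png

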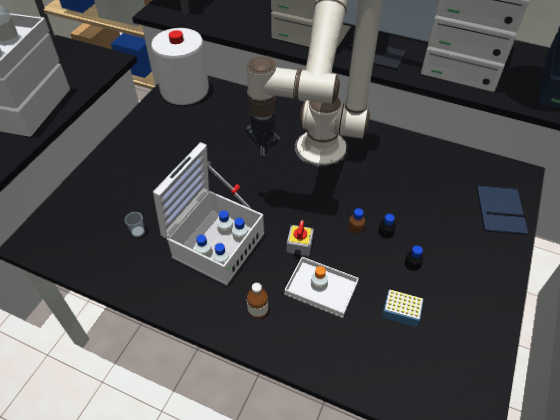

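```bash
python3 -m handwheel '[0.29,-0.13,0,0,0, 0.29,-0.13,0,0,0, 0.29,-0.13,0,0,0, 0.29,-0.13,0,0,0, 0,0,-0.3,0,0, 0,0,-0.24,0,0, 0,0,0,0,0, 0,0,0,0,0]' && python3 - <<'E'
from h import *
for n,b in(("top",(300,200,400,270)),("scene",(180,110,280,230))):
    p,d=viewer.camera(n);show(n,p,b,5,"k_"+n)
print(read_state()["ee_pos"])
E
```

```text
t: 33.5
ee_pos: [0.4653, -0.1433, 0.2032]
tool_rot: [0.031, 1.0, -0.0, 0.001]
force: [0.3, -0.8, 0.9]
width: 0.0001
[ 0.46520857 -0.14315947  0.20358662]
```

View pics/k_scene.png

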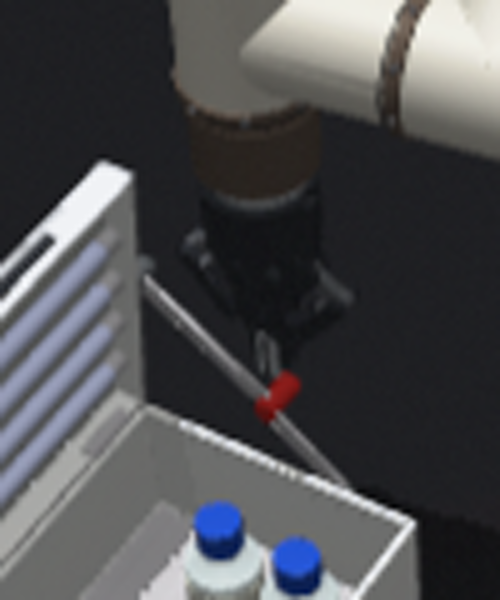

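```bash
python3 -m handwheel '[-0.07,0,-0.1,0,0, 0,0,-0.05,0,0, 0,0,-0.02,0,0, 0,0,-0.02,0,0]' && python3 -m handwheel '[0,-0.03,-0.04,0,0, 0,-0.03,-0.04,0,0]'
```

```text
t: 34.1
ee_pos: [0.4574, -0.1432, 0.1835]
tool_rot: [0.031, 1.0, -0.0, 0.0]
force: [-1.2, -1.1, 6.2]
width: -0.0002
t: 34.35
ee_pos: [0.4569, -0.1498, 0.176]
tool_rot: [0.031, 1.0, -0.001, -0.001]
force: [-4.6, -1.3, 7.5]
width: 0.0002
```

```bash
python3 -m handwheel '[0,-0.03,-0.04,0,0, 0,-0.03,-0.04,0,0, 0,-0.03,-0.04,0,0]' && python3 -m handwheel '[0,-0.025,-0.043,0,0, 0,-0.025,-0.043,0,0, 0,0,0,0,0]' && python3 - <<'E'
from h import *
for n,b in(("top",(300,200,400,270)),("scene",(180,110,280,230))):
    p,d=viewer.camera(n);show(n,p,b,5,"l_"+n)
E
```

```text
t: 34.72
ee_pos: [0.4562, -0.1584, 0.1637]
tool_rot: [0.031, 1.0, -0.0, -0.001]
force: [-3.3, 1.9, 6.1]
width: 0.0002
t: 35.1
ee_pos: [0.4563, -0.1632, 0.1546]
tool_rot: [0.032, 1.0, 0.0, -0.001]
force: [-2.7, 0.3, 2.3]
width: 0.0002
```

View pics/l_scene.png

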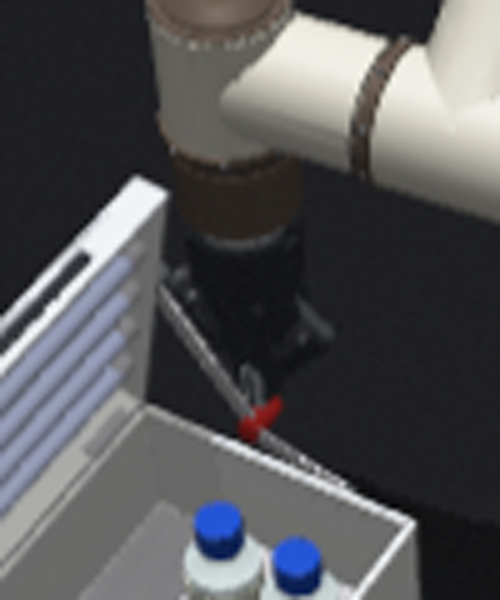

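```bash
python3 -m handwheel '[-0.1,0.02,0.1,0,0, -0.2,0,0.3,0,0, 0,0,0.5,0,0, 0,0,0.5,0,0, 0,0,0.5,0,0, 0,0,0.5,0,0, 0,0,0.3,0,0, 0,0,0,0,0]' && python3 look.py m | tail -1; python3 - <<'E'
import cv2
p=cv2.imread("pics/m_scene.png");cv2.imwrite("pics/mz.png",cv2.resize(p[90:290,120:320],None,fx=3.5,fy=3.5))
E
```

```text
t: 36.2
ee_pos: [0.4279, -0.1612, 0.4281]
tool_rot: [0.031, 1.0, -0.0, 0.004]
force: [-0.2, 0.4, -0.1]
width: 0.0001
[ 0.4269 -0.1608  0.4246] 36.3
```

View pics/mz.png

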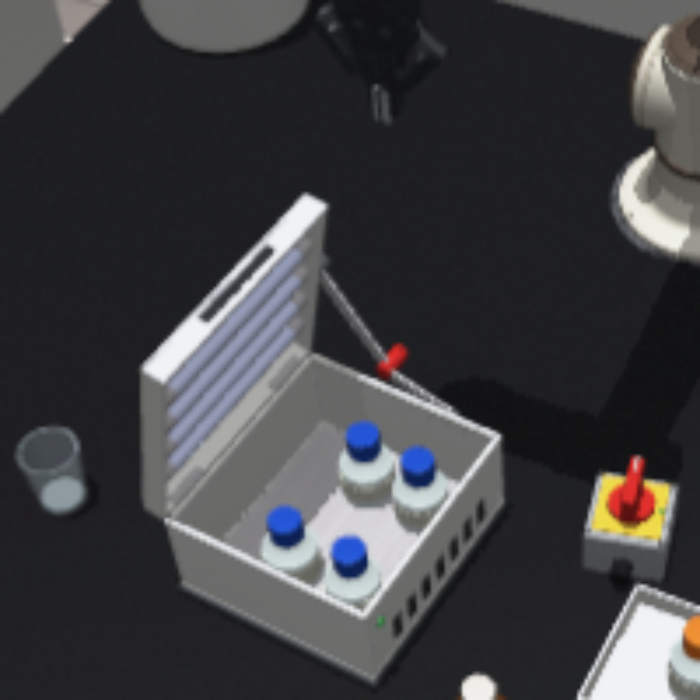

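```bash
python3 - <<'E'
from h import *
C=np.array([.6045,-.1495]);ex=np.array([.9955,-.0949]);ey=np.array([.0949,.9955])
for n in("top","scene"):
    p=cv2.imread(f"pics/m_{n}.png")
    hsv=cv2.cvtColor(p,cv2.COLOR_BGR2HSV)
    q,d=viewer.camera(n);P=cloud(n,d)
    red=cv2.inRange(hsv,(0,120,80),(5,255,255))|cv2.inRange(hsv,(172,120,80),(180,255,255))
    K=P[(red>0)&(P[...,2]>.05)&(P[...,2]<.3)&(P[...,1]<-.05)&(P[...,0]>.4)]
    m=np.median(K,0);y,z=(m[:2]-C)@ey-0,m[2]-.006
    al=np.arctan2(z-.1,.05-y);print(n,len(K),m.round(3),"chest",((m[:2]-C)@ex).round(3),y.round(3),"low arm",al)
    L=P[(P[...,2]>.2)&(P[...,1]<-.18)&(P[...,0]>.45)&(P[...,0]<.76)&(P[...,2]<.4)]
    yy=(L[:,:2]-C)@ey;k=L[:,2]>np.percentile(L[:,2],97);print("lid top",yy[k].mean(),L[k,2].mean(),yy.max(),yy.min())
E
```

```text
top 0 [nan nan nan] chest nan nan low arm nan
lid top -0.07438682070093247 0.34020794224588335 -0.06056918375588221 -0.08785985383861067
scene 43 [ 0.467 -0.155  0.13 ] chest -0.136 -0.019 low arm 0.3384956049478298
lid top -0.07366918693796926 0.34126048077958426 -0.057651350896622794 -0.11018685084084014
  return _methods._mean(a, axis=axis, dtype=dtype,
  ret = um.true_divide(
```

```bash
python3 -m handwheel '[0.4,-0.395,0,0,0, 0.4,-0.395,0,0,0, 0.4,-0.395,0,0,0, 0.4,-0.395,0,0,0, 0,0,-0.3,0,0, 0,0,-0.4,0,0, 0,0,-0.2,0,0, 0,0,0,0,0]'; python3 - <<'E'
from h import *
p,d=viewer.camera("scene");show("scene",p,(100,60,300,260),3.5,"n1")
p,d=viewer.camera("top");show("top",p,(290,100,490,270),3.5,"n2")
print(read_state()["ee_pos"],read_state()["joint_positions"].round(2))
E
```

```text
t: 37.4
ee_pos: [0.5865, -0.3188, 0.3312]
tool_rot: [0.031, 1.0, 0.001, -0.003]
force: [-0.4, 0.7, 0.2]
width: -0.0004
[ 0.58747419 -0.31930431  0.33499488] [-0.26  0.42  0.27  0.   -1.42 -1.38]
```

View pics/n1.png

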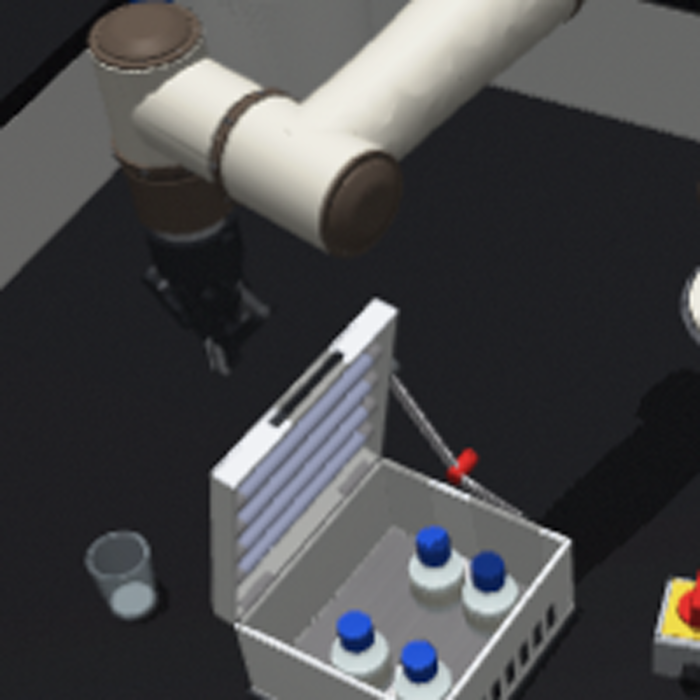

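```bash
python3 -m handwheel '[0.014,0.14,0,0,0, 0.014,0.14,0,0,0, 0.014,0.14,0,0,0, 0.014,0.14,0,0,0, 0.004,0.04,0,0,0, 0.004,0.04,0,0,0, 0.004,0.04,0,0,0, 0.004,0.04,0,0,0]' && python3 -m handwheel '[0.004,0.04,-0.02,0,0, 0.004,0.04,-0.02,0,0, 0.004,0.04,-0.02,0,0, 0.004,0.04,-0.01,0,0]'
```

```text
t: 38.5
ee_pos: [0.5943, -0.248, 0.3346]
tool_rot: [0.032, 0.999, -0.001, -0.0]
force: [0.3, -4.8, -2.3]
width: -0.0001
t: 39.0
ee_pos: [0.5963, -0.2309, 0.328]
tool_rot: [0.031, 1.0, -0.0, 0.0]
force: [-0.7, -2.8, 4.2]
width: -0.0001
```

```bash
python3 -m handwheel '[0.008,0.085,-0.024,0,0, 0.008,0.084,-0.026,0,0, 0.008,0.082,-0.028,0,0, 0.008,0.08,-0.03,0,0, 0.007,0.078,-0.036,0,0, 0.007,0.075,-0.04,0,0, 0.007,0.073,-0.042,0,0, 0.007,0.07,-0.045,0,0]'; python3 - <<'E'
from h import *
p,d=viewer.camera("scene");show("scene",p,(100,60,300,260),3.5,"o1")
E
```

```text
t: 40.0
ee_pos: [0.602, -0.1678, 0.3001]
tool_rot: [0.031, 1.0, 0.0, -0.0]
force: [-0.2, -0.8, 3.0]
width: -0.0004
```

View pics/o1.png

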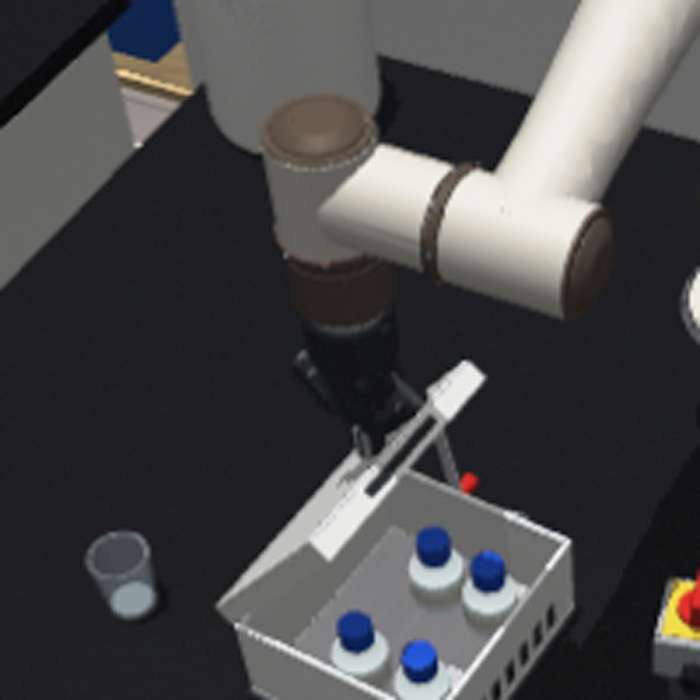

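```bash
python3 -m handwheel '[0.007,0.07,-0.049,0,0, 0.007,0.068,-0.051,0,0, 0.006,0.066,-0.054,0,0, 0.006,0.064,-0.057,0,0, 0.006,0.06,-0.061,0,0, 0.006,0.058,-0.064,0,0, 0.005,0.056,-0.067,0,0, 0.005,0.054,-0.069,0,0]'
```

```text
t: 41.05
ee_pos: [0.6069, -0.1183, 0.2528]
tool_rot: [0.031, 1.0, 0.0, -0.0]
force: [1.1, -0.4, 1.0]
width: 0.0003
```

```bash
python3 -m handwheel '[0.005,0.05,-0.07,0,0, 0.005,0.046,-0.072,0,0, 0.005,0.043,-0.073,0,0, 0.004,0.04,-0.075,0,0]'
```

```text
t: 41.55
ee_pos: [0.6087, -0.1006, 0.2238]
tool_rot: [0.031, 1.0, 0.0, -0.0]
force: [-0.1, -0.8, 0.8]
width: 0.0
```

```bash
python3 -m handwheel '[0.003,0.035,-0.05,0,0, 0.003,0.03,-0.05,0,0, 0.003,0.03,-0.05,0,0, 0.003,0.025,-0.05,0,0]';python3 - <<'E'
from h import *
p,d=viewer.camera("scene");show("scene",p,(100,60,300,260),3.5,"o2")
E
```

```text
t: 42.05
ee_pos: [0.61, -0.0888, 0.2041]
tool_rot: [0.031, 1.0, 0.0, -0.0]
force: [-0.6, -0.3, -0.3]
width: -0.0001
```

View pics/o2.png

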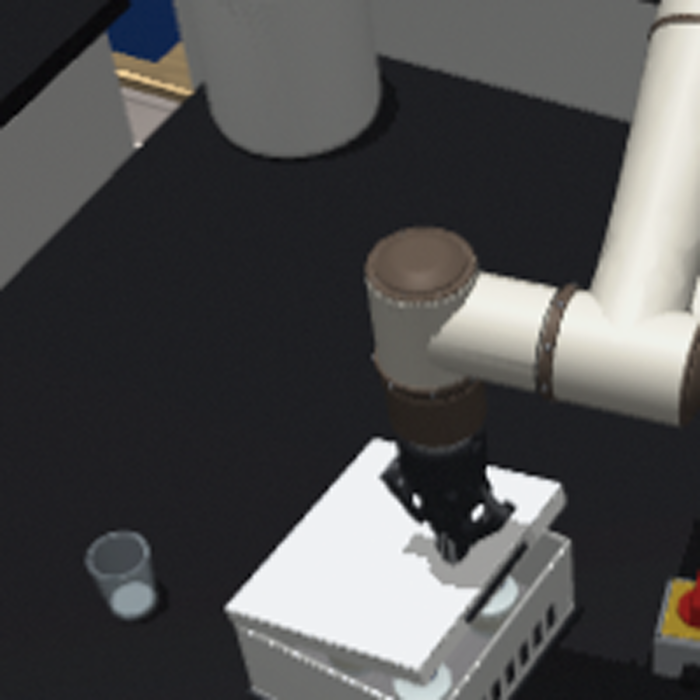

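```bash
python3 -m handwheel '[0,0.02,-0.05,0,0, 0,0.02,-0.05,0,0, 0,0.015,-0.05,0,0, 0,0.015,-0.05,0,0, 0,0.01,-0.05,0,0, 0,0.01,-0.05,0,0, 0,0.01,-0.04,0,0, 0,0,-0.03,0,0]'
```

```text
t: 43.1
ee_pos: [0.6098, -0.0788, 0.1671]
tool_rot: [0.031, 1.0, 0.0, -0.0]
force: [-0.0, 0.7, 0.7]
width: 0.0
```

```bash
python3 -m handwheel '[0,0,-0.03,0,0, 0,0,-0.03,0,0, 0,0,-0.02,0,0]'
```

```text
t: 43.48
ee_pos: [0.6101, -0.0789, 0.1611]
tool_rot: [0.031, 1.0, -0.0, 0.0]
force: [-4.6, 2.6, 13.2]
width: -0.0004
```

```bash
python3 -m handwheel '[0,0,-0.01,0,0, 0,0,0,0,0]'; python3 -m handwheel '[0,0,0.2,0,0, 0,0,0.5,0,0, 0,0,0.4,0,0, 0,0.5,0,0,60, 0,0.5,0,0,60]'; python3 look.py q >/dev/null; python3 - <<'E'
from h import *
p,d=viewer.camera("top");P=cloud("top",d)
C=np.array([.6045,-.1495]);ex=np.array([.9955,-.0949]);ey=np.array([.0949,.9955])
q=P[140:255,295:390].reshape(-1,3);q=q[(q[:,2]>.1)&(q[:,2]<.2)];y=(q[:,:2]-C)@ey;x=(q[:,:2]-C)@ex
k=(abs(x)<.1)&(abs(y)<.1);print(np.polyfit(y[k],q[k,2],1),[np.median(q[k&(abs(y-t)<.01),2]).round(4) for t in(-.08,-.04,0,.04,.08)])
show("scene",cv2.imread("pics/q_scene.png"),(130,130,330,290),4,"q1")
E
```

```text
t: 43.72
ee_pos: [0.61, -0.0789, 0.1611]
tool_rot: [0.031, 1.0, -0.0, 0.001]
force: [-4.7, 2.2, 11.0]
width: -0.0001
t: 44.35
ee_pos: [0.6099, 0.0216, 0.2691]
tool_rot: [0.032, 0.999, 0.0, 0.001]
force: [-0.6, -0.6, 0.8]
width: 0.0355
[-0.00136854  0.13862408] [np.float64(0.1385), np.float64(0.1386), np.float64(0.1385), np.float64(0.1385), np.float64(0.1387)]
```

View pics/q1.png

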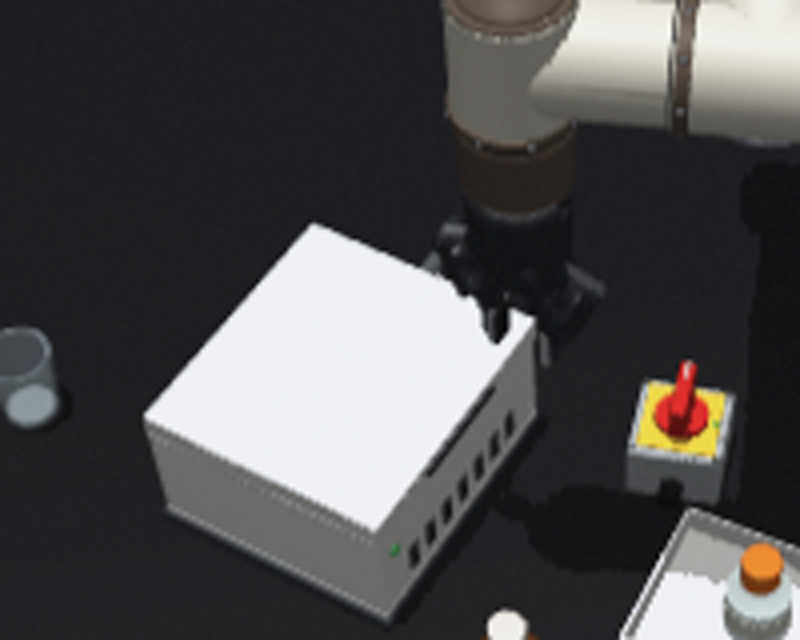

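```bash
python3 -m handwheel '[-0.15,0.104,0,0.057,60, -0.15,0.104,0,0.057,60, -0.15,0.104,0,0.057,60, -0.15,0.104,0,0.057,60, -0.15,0.104,0,0.057,60, -0.15,0.104,0,0.057,60, -0.15,0.104,0,0.057,60, -0.15,0.104,0,0.057,60]' && python3 -m handwheel '[0,0,0,0.057,60, 0,0,0,0.057,60, 0,0,0,0.057,60, 0,0,0,0.057,60, 0,0,0,0.057,60, 0,0,0,0.057,60, 0,0,0,0.057,60, 0,0,0,0.057,60]' && python3 -m handwheel '[0,0,0,0.059,60, 0,0,0,0.059,60, 0,0,0,0.059,60, 0,0,0,0,60, 0,0,0,0,60]'; python3 - <<'E'
from h import *
s=read_state();y=R.from_quat(s["tool_rot"]).apply([0,1,0]);print(np.degrees(np.arctan2(y[1],y[0])),s["ee_pos"],s["joint_positions"])
E
```

```text
t: 45.5
ee_pos: [0.4895, 0.1036, 0.2683]
tool_rot: [-0.634, 0.773, -0.0, -0.0]
force: [0.2, 1.8, -0.3]
width: 0.0512
t: 46.5
ee_pos: [0.49, 0.1033, 0.2683]
tool_rot: [0.986, -0.166, -0.0, 0.0]
force: [-0.0, -0.3, -0.1]
width: 0.0514
t: 47.12
ee_pos: [0.49, 0.1038, 0.2684]
tool_rot: [0.994, 0.107, -0.0, 0.0]
force: [-0.3, -0.3, 0.1]
width: 0.051
-77.75471935107858 [0.4900021  0.10379424 0.26840256] [ 5.33480191e-01  1.60986773e-01 -2.64488236e-01  4.37459059e-05
 -1.14550288e+00  1.25101854e+00]
```

```bash
python3 -m handwheel '[0,0.02,-0.5,0,60, 0,0,-0.5,0,60, 0,0,-0.4,0,60, 0,0,-0.25,0,60, 0,0,-0.07,0,60, 0,0,0,0,60]' && python3 -m handwheel '[0,0,0,0,0, 0,0,0,0,0, 0,0,0,0,0, 0,0,0,0,0, 0,0,0,0,0]' 40; python3 - <<'E'
from h import *
p,d=viewer.camera("scene");show("scene",p,(230,140,360,280),4,"r1")
E
```

```text
t: 47.88
ee_pos: [0.4904, 0.1064, 0.0967]
tool_rot: [0.994, 0.108, 0.0, 0.0]
force: [-0.6, -0.1, 0.6]
width: 0.0513
t: 48.5
ee_pos: [0.4906, 0.106, 0.0977]
tool_rot: [0.994, 0.108, 0.001, 0.0]
force: [0.0, -3.6, 5.9]
width: 0.0135
```

View pics/r1.png

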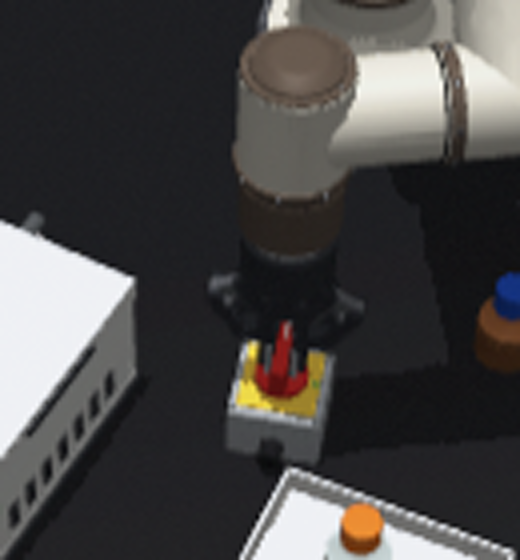

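```bash
python3 -m handwheel '[0,0,0,-0.03,0, 0,0,0,-0.04,0, 0,0,0,-0.045,0, 0,0,0,-0.045,0, 0,0,0,-0.045,0, 0,0,0,-0.045,0]' 60 && python3 -m handwheel '[0,0,0,-0.045,0, 0,0,0,-0.045,0, 0,0,0,-0.045,0, 0,0,0,-0.045,0, 0,0,0,-0.045,0, 0,0,0,-0.025,0, 0,0,0,0,0,0,0,0,0,0]'; python3 - <<'E'
from h import *
s=read_state();y=R.from_quat(s["tool_rot"]).apply([0,1,0]);print(np.degrees(np.arctan2(y[1],y[0])),s["torque"],s["force"])
E
```

```text
t: 49.3
ee_pos: [0.4908, 0.1064, 0.0977]
tool_rot: [0.959, -0.282, 0.001, -0.0]
force: [0.2, -1.5, 6.2]
width: 0.0128
t: 50.3
ee_pos: [0.4911, 0.1066, 0.0977]
tool_rot: [0.78, -0.626, 0.001, -0.001]
force: [1.6, -1.1, 5.9]
width: 0.0129
-167.53685087458325 [-0.68974633 -0.15495801 -0.1345631 ] [ 1.56620015 -1.07846662  5.87672808]
```

Turned 90°. Release, lift clear and check.

```bash
python3 -m handwheel '[0,0,0,0,60, 0,0,0,0,60, 0,0,0,0,60, 0,0,0.4,0,60, 0,0,0.5,0,60, 0,0,0.5,0,60, -0.4,-0.3,0.3,0,60, -0.3,-0.4,0,0,60]' && python3 -m handwheel '[0,-0.4,0,0,60, 0,-0.4,0,0,60, 0,0,0,0,60]'; python3 look.py z|grep -v "black"; python3 - <<'E'
from h import *
p=cv2.imread("pics/z_top.png");q,d=viewer.camera("top");P=cloud("top",d)
hsv=cv2.cvtColor(q,cv2.COLOR_BGR2HSV);red=cv2.inRange(hsv,(0,120,80),(5,255,255))|cv2.inRange(hsv,(172,120,80),(180,255,255))
Q=P[225:265,240:280].reshape(-1,3);k=(red[225:265,240:280].ravel()>0)&(Q[:,2]>.098)
r=cv2.minAreaRect(Q[k,:2].astype(np.float32));print(r)
show("top",q,(110,120,450,320),2.3,"z1")
E
```

```text
t: 51.3
ee_pos: [0.4201, 0.0364, 0.2688]
tool_rot: [0.78, -0.626, 0.001, -0.002]
force: [-0.3, 0.0, 0.2]
width: 0.0512
t: 51.68
ee_pos: [0.4194, -0.0454, 0.2663]
tool_rot: [0.778, -0.628, -0.0, 0.0]
force: [-0.0, 0.1, 0.2]
width: 0.0511
scene blue [358.4 211.7] 67 [0.3389 0.2592 0.0877] [0.3405 0.26   0.0903]
scene blue [389.4 217.1] 71 [0.3173 0.3651 0.0884] [0.3195 0.3645 0.0899]
scene blue [417.1 249.4] 82 [0.415  0.484  0.0887] [0.4143 0.4834 0.0892]
scene orange [320.  271.6] 100 [0.6158 0.2252 0.0919] [0.6173 0.2255 0.0937]
scene orange [256.9 297.7] 217 [0.7874 0.0923 0.1101] [0.7807 0.0856 0.1115]
top blue [135. 270.] 106 [0.4103 0.4803 0.0845] [0.4092 0.4808 0.0859]
top blue [206.4 295.5] 57 [0.3322 0.263  0.0859] [0.3365 0.2602 0.0869]
top blue [173.1 301.6] 106 [0.3156 0.361  0.0849] [0.3169 0.3608 0.086 ]
top orange [267.  154.7] 189 [0.7643 0.0791 0.1057] [0.7722 0.0825 0.1083]
top orange [221.3 203.4] 89 [0.6124 0.2223 0.0899] [0.6123 0.2222 0.0914]
top orange [260.1 238.9] 29 [0.4948 0.0853 0.1032] [0.4947 0.1045 0.1037]
[ 0.4198 -0.0438  0.2663] 51.775
((0.45849156379699707, 0.09818464517593384), (0.07789374142885208, 0.051991239190101624), 13.540600776672363)
```

View pics/z1.png

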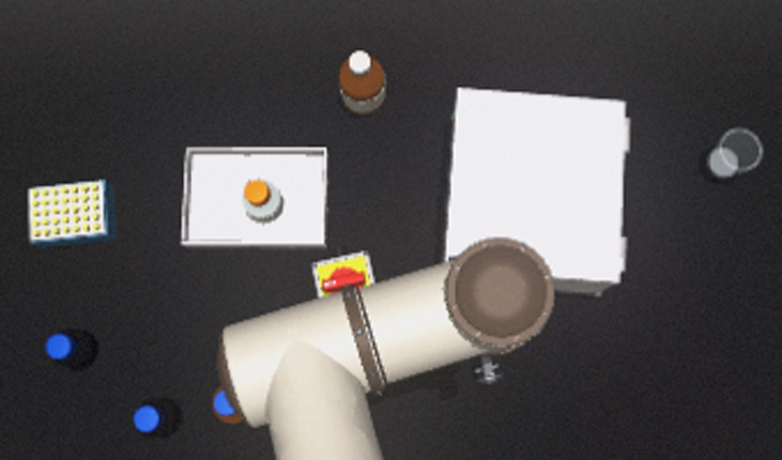

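View pics/z_scene.png

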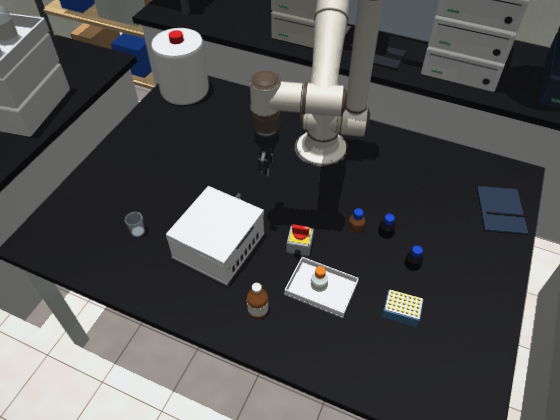

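```bash
python3 -m handwheel '[0,-0.4,0,0,60, -0.1,-0.4,0,0,60, -0.2,-0.4,0,0,60, -0.2,-0.4,0,0,60, -0.1,-0.4,0,0,60, 0,0,0,0,60, 0,0,0,0,60]';python3 - <<'E'
from h import *
q,d=viewer.camera("top");P=cloud("top",d)
hsv=cv2.cvtColor(q,cv2.COLOR_BGR2HSV);red=cv2.inRange(hsv,(0,120,80),(5,255,255))|cv2.inRange(hsv,(172,120,80),(180,255,255))
Q=P[225:265,240:280].reshape(-1,3);k=(red[225:265,240:280].ravel()>0)&(Q[:,2]>.098)&(Q[:,2]<.112)
print(k.sum(),cv2.minAreaRect(Q[k,:2].astype(np.float32)))
C=np.array([.6045,-.1495]);ex=np.array([.9955,-.0949]);ey=np.array([.0949,.9955])
q2=P[140:255,295:390].reshape(-1,3);y=(q2[:,:2]-C)@ey;x=(q2[:,:2]-C)@ex
k=(abs(x)<.11)&(abs(y)<.1)&(q2[:,2]<.2);print("lid",[np.median(q2[k&(abs(y-t)<.01),2]).round(4) for t in(-.08,0,.08)])
show("top",q,(200,180,300,280),5,"z2")
E
```

```text
t: 52.7
ee_pos: [0.3604, -0.243, 0.2662]
tool_rot: [0.78, -0.626, -0.0, -0.0]
force: [-0.1, 0.1, 0.0]
width: 0.0511
67 ((0.4899449348449707, 0.10573489964008331), (0.013847704976797104, 0.05195463076233864), 14.031843185424805)
lid [np.float64(0.1386), np.float64(0.1386), np.float64(0.1387)]
```

View pics/z2.png

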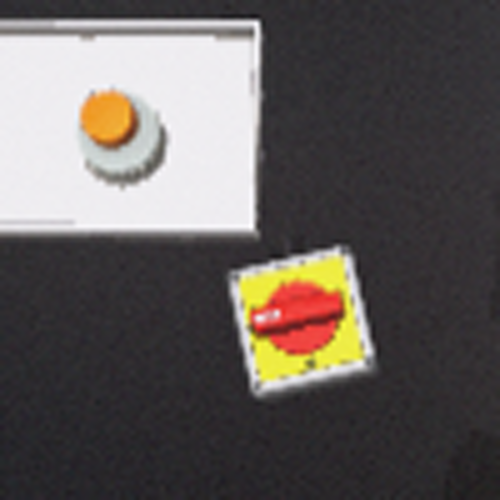

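```bash
python3 - <<'E'
from rig import bot
print(bot.sign_off())
E
```

```text
the job is handed in; nothing more can be done
None
```

The changeover is done and handed in at about 53 s of the 210 s allowed.

- **Bottles:** I moved the one finished bottle (orange cap) to the white tray and stood the four waiting bottles (blue cap, clear glass) on the chest floor. They stood upright and apart in the last pictures with the lid open. No bottle appeared to be knocked aside during the run. I left the black and brown look-alikes and the bystander items alone.
- **Stay and lid:** I pressed the knee with about 6–8 N. The picture showed it broken at roughly 0.6 rad (calculated from the lower arm's angle) before I touched the lid. I then lowered the lid along its arc and pressed it home with about 13 N. The last check found its top level at 138.5 mm, against 139 mm expected when shut.
- **Isolator:** I turned the handle a quarter turn clockwise. After release it measured 88–90° from where it started, lined up with the ON axis to within measuring noise.

No final check failed or disagreed. After the lid closed I could not see the bottles inside, and I saw no force spike while closing it.

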